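# Charge the jar with the solid mixing balls

### The arm

A 6-joint arm with a two-finger parallel gripper is mounted at the origin on the work surface. World frame = base frame: x ahead of the robot, y to its left, z up, the work surface at z = 0. Lengths are in m, angles in rad, forces in N, time in s.
With the tool pointing down it reaches from about 0.375 to 0.9 m from the base axis. Payload 3.1 kg.
Tool frame: the origin (TCP) lies midway between the tips of the shut fingers; the grasp point (between the pads) lies 19 mm behind it (manip.pinch_z is the distance from the TCP to the grasp point, in m); z points along the fingers, y is the line along which they close (so a half turn about z gives the same grasp; the last joint's range is limited). The gripper opens to 85 mm and grips with 20 to 120 N. Pads are 22 mm wide; open, the fingers measure 114 mm over their backs; the gripper's body (76 mm by 85 mm) begins 54 mm behind the grasp point. The pads swing forward as they close: fully open they stand 13 mm farther back than shut.
Start: joints at [1.105, 0.527, 1.433, -0, 1.181, -0.178], TCP at [0.177, 0.599, 0.231] pointing down, gripper open.
Joint ranges: [-3.08, 3.08], [-0.75, 2.2], [0.22, 2.44], [-1.43, 4.57], [0, 2.65], [-2.85, 2.85]. Speed limits (rad/s): [2.79, 2.79, 3.14, 3.14, 3.14, 3.14].

### API

Orientations are given as a unit quaternion [x, y, z, w].
In Python, from station import manip, viewer, ticket gives the robot as it stands.
- The arm moves only by the shell command python3 -m creep 'ROWS' [FORCE]. ROWS is JSON, a list of rows, each an object with "slide": the shift along the tool's x, y, z in cm, a list of three; "angular": the turn, a rotation vector about the tool's x, y, z in rad, a list of three; "claw": the opening, from -1 (shut) to 1 (fully open). A call has 1 to 10 rows; each row shifts and turns the commanded pose from where the row before left it, along the tool's axes as they then stand; what a row does not reach is not made up. A row lasts 1/12 s, in which the tool goes at most 41.7 mm and 7.16 degrees, less where a joint would pass 70% of its speed; a pose out of reach is approached as far as the arm can. A call with a gripper value outside its range is refused whole. The fingers move at their own pace and stop on an object; FORCE is the grip in N (left out, the last holds). Time passes only in rows, so rows that do not move let the fingers close. It gives the time, the measured TCP pose, the force, the opening and the grip force at its end, in the units of the state.
- manip.sense(): the state, without advancing time (a new reading comes with each control period).
- viewer.snapshot(name): name is "scene" or "side" or "wrist"; returns the picture (384x512x3 uint8, blue, green, red); there is no depth.
- viewer.calibration(name): a dict with "fov_y" (degrees; the focal length in pixels is half the picture's height over the tangent of half this angle, whatever the lens; pixels are square), "cx", "cy" (the principal point, pixels), "T" (4x4, takes a point from camera to world coordinates); the wrist camera has in their place "tool_from_camera" (4x4, takes a point from camera to tool coordinates, whose origin is the TCP and whose axes are the flange's). Camera axes: x right, y up, looking along -z (the intrinsics and any distortion apply to the point x, -y, -z); pixel columns grow to the right and rows downward; lengths in m; the calibration is good to about 2 mm. A picture is of the moment at which its call begins: read the wrist's pose just before it. calibration takes no time and is no camera call.
- ticket.sign_off(): hands the job in; it is judged then, once.
The state is a dict: "t": time; "q": joint angles; "qd": joint speeds; "tau": joint torques, N m; "tcp_pos": TCP position; "tool_rot": TCP orientation; "force": force on the tool from outside, world axes, zero at the start; "ft_torque": the same for the moment, N m; "finger_gap": opening from 0.0 (shut) to 1.0 (fully open); "gripper_force": force on a finger pad.
Only numpy, scipy, OpenCV 4.12 (cv2) and the standard library are available. Lean on these libraries where they do the work, as an engineer would, in place of code of your own. Each camera call takes 0.05 s, during which the arm holds its last target. There are 200 camera calls.

### The job

The two square white beakers hold look-alike mixing balls: solid, heavy ones in one beaker and hollow, light ones in the other. Find out by weight which is which, pour all four solid balls from their beaker into the steel jar on the balance, and stand the emptied beaker upright on a free coaster. The hollow balls must end in their beaker, upright on the other coaster, with the jar still standing on the pan and the bottles and the lidded jar around it left where they are.

Things in the scene. Friction and masses are not known exactly. Their poses are not given: they have to be found in the camera images.
- coaster_1: round cork coaster, 100 mm across, 4 mm thick, fixed flat to the bench; origin at the centre of its underside
- coaster_2: a second, identical cork coaster
- beaker_a: loose opaque white plastic beaker of square section with flat upright sides: 64 by 64 mm outside, 80 mm tall, wall and floor 3 mm thick, mass about 80 g when empty. Starts upright in the middle of one of the coasters with four balls in it. Origin at the centre of its underside, z up through the mouth, x and y square to its flat sides
- beaker_b: a second, identical beaker with four balls, on the other coaster
- jar: squat open steel jar, loose, 400 g: 120 mm outer diameter, 65 mm tall, wall 4 mm, floor 5 mm; stands on the balance pan, rim 110 mm above the bench. Origin at the centre of its underside, z up through the mouth
- balance: white laboratory balance fixed to the bench, body 200 mm (x) by 170 mm (y) by 36 mm high, with a dark display at its robot side; origin at the centre of its underside. Its round pan's top is 45 mm above the bench
- pan (a point): centre of the top of the balance's steel pan (136 mm across), 20 mm beyond the balance's origin along its x
- reagent: bystander: white plastic bottle, 60 mm across, 130 mm tall; origin under its centre
- dropper: bystander: small amber bottle, 40 mm across, 75 mm tall; origin under its centre
- vial_jar: bystander: squat glass jar with black lid, 48 mm across, 60 mm tall; origin under its centre
- ball_1_center (a point): centre of smooth white mixing ball number 1, 26 mm in diameter. All eight balls look the same: the four in one beaker are solid (60 to 80 g each), the four in the other are hollow (about 11 g each); the numbers do not tell which
- ball_2_center (a point): centre of smooth white mixing ball number 2, 26 mm in diameter. All eight balls look the same: the four in one beaker are solid (60 to 80 g each), the four in the other are hollow (about 11 g each); the numbers do not tell which
- ball_3_center (a point): centre of smooth white mixing ball number 3, 26 mm in diameter. All eight balls look the same: the four in one beaker are solid (60 to 80 g each), the four in the other are hollow (about 11 g each); the numbers do not tell which
- ball_4_center (a point): centre of smooth white mixing ball number 4, 26 mm in diameter. All eight balls look the same: the four in one beaker are solid (60 to 80 g each), the four in the other are hollow (about 11 g each); the numbers do not tell which
- ball_5_center (a point): centre of smooth white mixing ball number 5, 26 mm in diameter. All eight balls look the same: the four in one beaker are solid (60 to 80 g each), the four in the other are hollow (about 11 g each); the numbers do not tell which
- ball_6_center (a point): centre of smooth white mixing ball number 6, 26 mm in diameter. All eight balls look the same: the four in one beaker are solid (60 to 80 g each), the four in the other are hollow (about 11 g each); the numbers do not tell which
- ball_7_center (a point): centre of smooth white mixing ball number 7, 26 mm in diameter. All eight balls look the same: the four in one beaker are solid (60 to 80 g each), the four in the other are hollow (about 11 g each); the numbers do not tell which
- ball_8_center (a point): centre of smooth white mixing ball number 8, 26 mm in diameter. All eight balls look the same: the four in one beaker are solid (60 to 80 g each), the four in the other are hollow (about 11 g each); the numbers do not tell which
Mind the look-alikes: they are no part of the job. What is shaped like the beaker_a but pink is not meant.

How it is judged:
By the outcome, as a careful person would: the job done as asked, in the order asked, and still so for the second after the job is handed in, with the robot touching nothing.
It also fails if it takes over 72 s, if anything falls off the work surface, if the arm or the gripper's body presses on something with over 40 N, if the wrist force passes 120 N, or if a joint passes its speed limit or range.

## Working session

There is one attempt and no reset: what is moved stays moved. The work goes in short steps, Python scripts to look and compute and a shell command to move; the robot and the scene stay as the last step left them, time stands still between calls to the robot, and variables do not carry over. Pictures are saved under pics/ and viewed, at most 10 in all, crops included, and the job is handed in when it is done.

```bash
ls; mkdir -p pics; python3 - <<'E'
from station import manip, viewer
import cv2,numpy as np
s=manip.sense();print(s)
a=viewer.snapshot("scene");b=viewer.snapshot("side")
cv2.imwrite("pics/scene0.png",a);cv2.imwrite("pics/side0.png",b)
for n in("scene","side","wrist"):print(n,viewer.calibration(n))
E
```

```text
pics
{'t': 0.0, 'q': array([ 1.10452200e+00,  5.28457912e-01,  1.43390297e+00,  1.64365419e-05,
        1.18137065e+00, -1.78499628e-01]), 'qd': array([ 0.00036417,  0.00073437,  0.00024547, -0.00096224,  0.00044182,
        0.00162139]), 'tau': array([-8.23755163e-04, -4.42347693e+01, -1.78021896e+01, -3.28472406e-04,
        8.41291621e-03, -9.55886549e-06]), 'tcp_pos': array([0.1770312 , 0.59866682, 0.23033846]), 'tool_rot': array([ 1.43394380e-01,  9.89665048e-01, -1.01193294e-03, -3.46039096e-04]), 'force': array([0.20556675, 0.00379835, 0.62722911]), 'ft_torque': array([ 0.01511024, -0.02897686,  0.01398962]), 'gripper_force': 0.0, 'finger_gap': 0.9987523816043737}
scene {'fov_y': 57.09701168908437, 'cx': 260.30269444831066, 'cy': 194.17210069475482, 'T': array([[-0.32909574, -0.59775333,  0.73101775,  1.27206862],
       [ 0.94429504, -0.20693325,  0.25590136,  0.29772583],
       [-0.00169401,  0.77451248,  0.63255636,  0.68909957],
       [ 0.        ,  0.        ,  0.        ,  1.        ]])}
side {'fov_y': 52.537099362893144, 'cx': 260.38501691348483, 'cy': 193.4044662084055, 'T': array([[ 0.88698052,  0.35847918, -0.29113267,  0.28919548],
       [-0.46179978,  0.68502597, -0.56345398, -0.45214204],
       [-0.00255308,  0.63421771,  0.77315029,  0.72591022],
       [ 0.        ,  0.        ,  0.        ,  1.        ]])}
wrist {'fov_y': 61.67776692861281, 'cx': 254.97526568724757, 'cy': 190.87934692829643, 'tool_from_camera': array([[-5.45544166e-04,  9.46042372e-01,  3.24042486e-01,
         8.42625319e-02],
       [ 9.99999566e-01,  2.71388890e-04,  8.91236650e-04,
         3.91884579e-04],
       [ 7.55206104e-04,  3.24042832e-01, -9.46042109e-01,
        -1.43291305e-01],
       [ 0.00000000e+00,  0.00000000e+00,  0.00000000e+00,
         1.00000000e+00]])}
```

View pics/scene0.png

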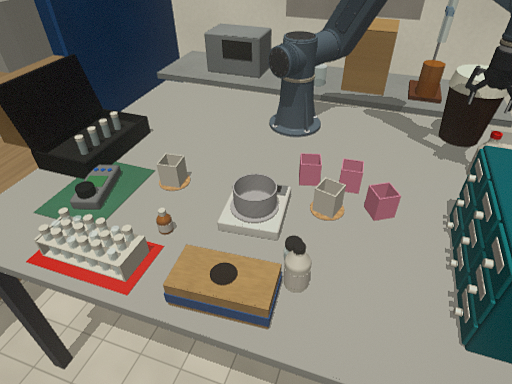

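View pics/side0.png

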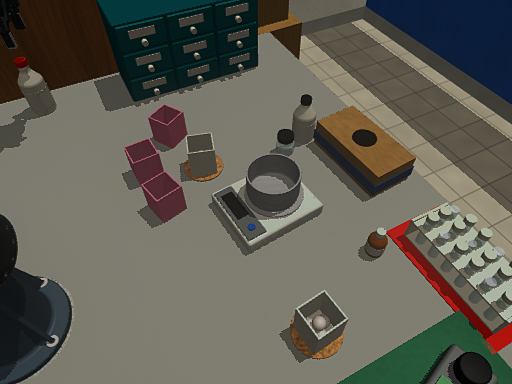

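```bash
python3 - <<'E'
import cv2,numpy as np
def c(n,x,y,w,h,k):
    i=cv2.imread(f"pics/{n}0.png")[y:y+h,x:x+w]
    i=cv2.resize(i,None,fx=k,fy=k,interpolation=cv2.INTER_CUBIC)
    for j in range(0,w,10):
        cv2.line(i,(j*k,0),(j*k,4 if j%50 else 12),(0,0,255),1)
        cv2.putText(i,str(x+j),(j*k,14),0,.3,(0,0,255))
    for j in range(10,h,10):
        cv2.line(i,(0,j*k),(4,j*k),(0,0,255),1); cv2.putText(i,str(y+j),(5,j*k+3),0,.3,(0,0,255))
    return i
A=np.hstack([c("scene",150,145,50,50,7),c("scene",300,170,60,50,7)])
B=np.hstack([c("side",285,285,65,75,6),c("side",180,125,50,75,6)])
cv2.imwrite("pics/cA.png",A);cv2.imwrite("pics/cB.png",B);print(A.shape,B.shape)
E
```

```text
(350, 770, 3) (450, 690, 3)
```

View pics/cA.png

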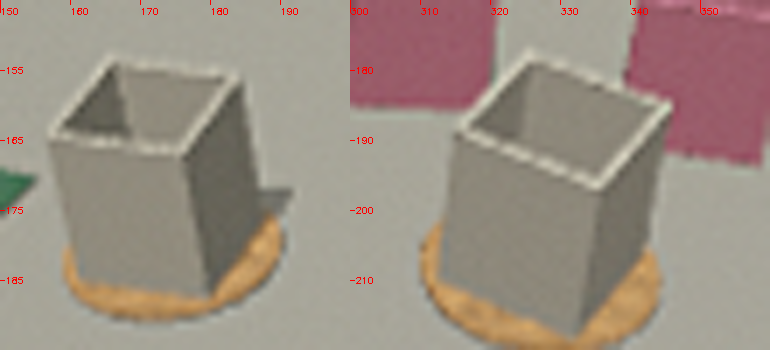

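View pics/cB.png

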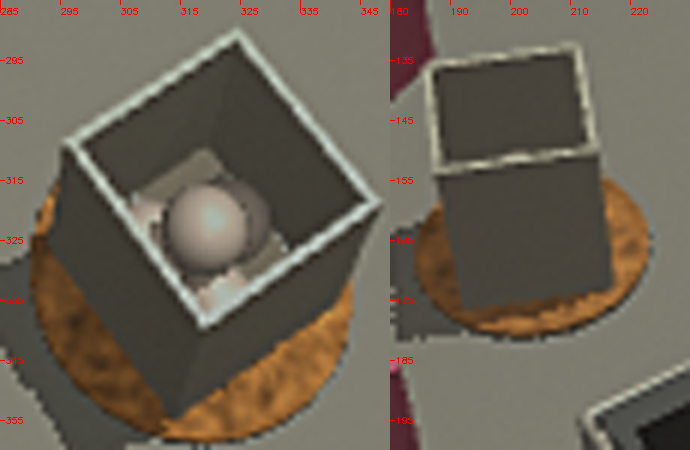

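```bash
cat > h.py <<'E'
import numpy as np
from station import manip,viewer
from scipy.spatial.transform import Rotation as R
def ray(n,uv,z):
    c=viewer.calibration(n);f=192/np.tan(np.radians(c["fov_y"]/2))
    if n=="wrist":
        s=manip.sense();M=np.eye(4);M[:3,:3]=R.from_quat(s["tool_rot"]).as_matrix();M[:3,3]=s["tcp_pos"];T=M@c["tool_from_camera"]
    else:T=c["T"]
    uv=np.atleast_2d(np.array(uv,float))
    d=np.c_[(uv[:,0]-c["cx"])/f,-(uv[:,1]-c["cy"])/f,-np.ones(len(uv))]@T[:3,:3].T
    o=T[:3,3];return o+d*((z-o[2])/d[:,2])[:,None]
def sq(P):
    P=P[:,:2];e=np.roll(P,-1,0)-P;a=np.arctan2(e[:,1],e[:,0])
    return P.mean(0).round(4),np.degrees(a).round(1),np.linalg.norm(e,axis=1).round(4)
E
python3 - <<'E'
from h import *
D={"L scene":[(166,152.4),(184.3,155.7),(176.3,166.7),(157.4,164.3)],"R scene":[(325.3,177.1),(345.7,185),(335.7,196.6),(315.4,188.9)],
"L side":[(324.5,290.3),(348.3,318.7),(319.2,339.2),(296.3,308.7)],"R side":[(186.2,135.8),(211.3,132.5),(214.7,150),(187.5,153.7)]}
for k,v in D.items():print(k,*sq(ray(k.split()[1],v,.084)))
print("pink",ray("side",[(168,114),(143,150),(163,185)],.08).round(3))
print("jar",ray("side",[(247,178),(300,178),(273,157)],.11).round(3))
print("dropper,reag,vial",ray("side",[(378,232),(306,100),(286,133)],.07).round(3))
E
```

```text
L scene [ 0.5039 -0.2624] [  91.8    6.1  -82.9 -171.2] [0.0642 0.0617 0.061  0.0677]
R scene [0.478  0.2266] [  73.5  -16.4 -104.3  166.5] [0.0638 0.0625 0.0605 0.065 ]
L side [ 0.5016 -0.2678] [ -83.5 -174.4   96.     5.6] [0.0621 0.0625 0.0622 0.062 ]
R side [0.4752 0.2214] [ -16.5 -105.6  163.5   72.2] [0.0612 0.0624 0.0637 0.0623]
pink [[0.444 0.364 0.08 ]
 [0.348 0.265 0.08 ]
 [0.355 0.138 0.08 ]]
jar [[ 0.515  0.047  0.11 ]
 [ 0.615 -0.005  0.11 ]
 [ 0.594  0.076  0.11 ]]
dropper,reag,vial [[ 0.7   -0.173  0.07 ]
 [ 0.797  0.259  0.07 ]
 [ 0.683  0.169  0.07 ]]
```

```bash
python3 - <<'E'
import cv2,numpy as np
def c(n,x,y,w,h,k):
    i=cv2.imread(f"pics/{n}0.png")[y:y+h,x:x+w]
    i=cv2.resize(i,None,fx=k,fy=k,interpolation=cv2.INTER_CUBIC)
    for j in range(0,w,10):
        cv2.line(i,(j*k,0),(j*k,4),(0,0,255),1)
        cv2.putText(i,str(x+j),(j*k,14),0,.3,(0,0,255))
    for j in range(10,h,10):
        cv2.line(i,(0,j*k),(4,j*k),(0,0,255),1); cv2.putText(i,str(y+j),(5,j*k+3),0,.3,(0,0,255))
    return i
cv2.imwrite("pics/cC.png",c("side",120,90,210,160,3))
E
```

```text
(no output)
```

View pics/cC.png

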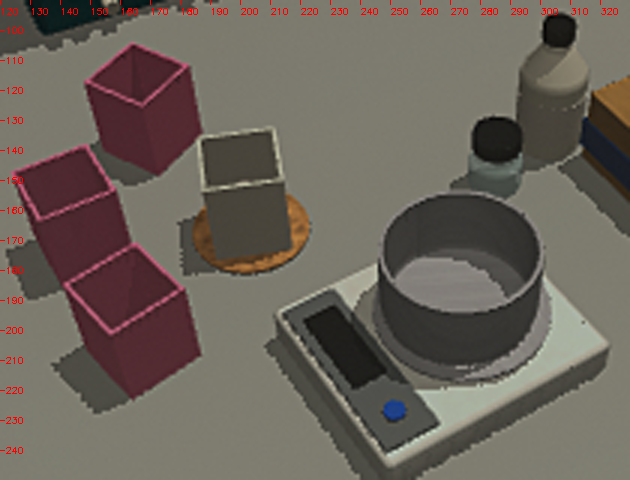

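```bash
cat >> h.py <<'E'
def jot():
    import json
    s=manip.sense();open("log.jsonl","a").write(json.dumps({k:np.array(s[k]).tolist() for k in("t","q","tcp_pos","tool_rot","force")})+"\n")
    print("t",s["t"],"q",np.round(s["q"],3),"p",np.round(s["tcp_pos"],4),"F",np.round(s["force"],2),"gap",round(s["finger_gap"],3),"gf",s["gripper_force"]);print(R.from_quat(s["tool_rot"]).as_matrix().round(3).tolist())
E
python3 - <<'E'
from h import *
jot()
# jar rim, balance corners from side crop (3x, offset 120,90)
f=lambda a:[(120+x/3,90+y/3) for x,y in a]
print(ray("side",f([(379,258),(543,250),(458,193),(461,253)]),.11).round(3))
print(ray("side",f([(278,313),(388,462),(607,345)]),.036).round(3))
E
J='from h import *
jot()'
python3 -m creep '[{"slide":[-2.9,-2.9,0],"angular":[0,0,0],"claw":1},{"slide":[-2.9,-2.9,0],"angular":[0,0,0],"claw":1},{"slide":[-2.9,-2.9,0],"angular":[0,0,0],"claw":1},{"slide":[-2.9,-2.9,0],"angular":[0,0,0],"claw":1},{"slide":[-2.9,-2.9,0],"angular":[0,0,0],"claw":1},{"slide":[-2.9,-2.9,0],"angular":[0,0,0],"claw":1},{"slide":[-2.9,-2.9,0],"angular":[0,0,0],"claw":1},{"slide":[-2.9,-2.9,0],"angular":[0,0,0],"claw":1}]'
python3 -c "$J"
python3 -m creep '[{"slide":[-2.5,-2.5,0],"angular":[0,0.12,0],"claw":1},{"slide":[-2.5,-2.5,0],"angular":[0,0.12,0],"claw":1},{"slide":[-2.5,-2.5,0],"angular":[0,0.12,0],"claw":1}]'
python3 -c "$J"
python3 -m creep '[{"slide":[-2,-2,0],"angular":[0.12,0,0],"claw":1},{"slide":[-2,-2,0],"angular":[0.12,0,0],"claw":1},{"slide":[-2,-2,0],"angular":[0.12,0,0],"claw":1}]'
python3 -c "$J"
```

```text
t 0.1 q [ 1.105  0.528  1.434  0.     1.181 -0.179] p [0.1771 0.5987 0.2304] F [ 0.39 -0.09  0.21] gap 1.002 gf 0.0
[[-0.959, 0.284, -0.001], [0.284, 0.959, -0.002], [0.0, -0.002, -1.0]]
[[0.517 0.053 0.11 ]
 [0.624 0.006 0.11 ]
 [0.597 0.084 0.11 ]
 [0.571 0.03  0.11 ]]
[[ 0.451  0.099  0.036]
 [ 0.466 -0.059  0.036]
 [ 0.656 -0.043  0.036]]
t: 0.77
tcp_pos: [0.3342, 0.3091, 0.2312]
tool_rot: [0.143, 0.99, -0.0, -0.0]
force: [0.4, -0.4, -0.1]
finger_gap: 1.002
gripper_force: 0.0
t 0.7667 q [ 0.5    0.3    1.842 -0.     0.999 -0.783] p [0.3342 0.3091 0.2312] F [ 0.44 -0.36 -0.08] gap 1.002 gf 0.0
[[-0.959, 0.283, -0.0], [0.283, 0.959, -0.0], [0.0, -0.0, -1.0]]
t: 1.02
tcp_pos: [0.3848, 0.2169, 0.2238]
tool_rot: [0.141, 0.974, 0.028, -0.178]
force: [1.3, 1.0, -0.4]
finger_gap: 1.003
gripper_force: 0.0
t 1.0167 q [ 0.151  0.423  1.724  0.159  1.327 -1.198] p [0.3848 0.2169 0.2238] F [ 1.28  0.98 -0.36] gap 1.003 gf 0.0
[[-0.897, 0.284, -0.339], [0.264, 0.959, 0.104], [0.354, 0.004, -0.935]]
t: 1.27
tcp_pos: [0.4247, 0.1414, 0.2076]
tool_rot: [0.109, 0.962, -0.151, -0.2]
force: [-0.4, 0.1, -0.2]
finger_gap: 0.999
gripper_force: 0.0
t 1.2667 q [ 0.184  0.555  1.584 -0.168  1.485 -1.106] p [0.4247 0.1414 0.2076] F [-0.4   0.15 -0.17] gap 0.999 gf 0.0
[[-0.896, 0.149, -0.418], [0.27, 0.93, -0.248], [0.352, -0.335, -0.874]]
```

```bash
cat > kin.py <<'E'
import numpy as np,json
from scipy.optimize import least_squares
from scipy.spatial.transform import Rotation as R
rz=lambda a:R.from_euler('z',a).as_matrix(); ry=lambda a:R.from_euler('y',a).as_matrix()
LO=np.array([-3.08,-.75,.22,-1.43,0,-2.85]);HI=np.array([3.08,2.2,2.44,4.57,2.65,2.85])
def fk(q,g):
    h,x0,a2,a3,d4,y4,L=g
    A=rz(q[0]);B=A@ry(q[1]+q[2]);C=B@rz(q[3]);D=C@ry(q[4]);
    w=A@[x0,0,h]+A@ry(q[1])@[0,0,a2]+B@[a3,0,d4]
    return w+C@[0,y4,0]+D@[0,0,L],D@rz(q[5]+np.pi/2),w
def fit():
    S=[json.loads(l) for l in open("log.jsonl")]
    f=lambda g:np.r_[np.ravel([fk(s["q"],g)[0]-s["tcp_pos"] for s in S]),1e-3*(g-g0)]
    g0=np.array([.3,0,.4,0,.4,.11,.25]);r=least_squares(f,g0)
    E=[np.linalg.norm(fk(s["q"],r.x)[1]-R.from_quat(s["tool_rot"]).as_matrix()) for s in S]
    return r.x,np.abs(r.fun[:-7]).max(),max(E)
def ik(p,Rt,q0,g):
    f=lambda q:np.r_[(fk(q,g)[0]-p)*10,(fk(q,g)[1]-Rt).ravel(),1e-4*(q-q0)]
    r=least_squares(f,np.clip(q0,LO+1e-3,HI-1e-3),bounds=(LO,HI));e=f(r.x)
    return r.x,np.linalg.norm(e[:12])
def tool(psi,th,roll=0):
    "heading psi, th down (deg), camera up at roll 0; roll about tool z"
    a,t=np.radians([psi,th]);z=np.array([np.cos(t)*np.cos(a),np.cos(t)*np.sin(a),-np.sin(t)])
    x=np.array([np.sin(t)*np.cos(a),np.sin(t)*np.sin(a),np.cos(t)])
    return np.c_[x,np.cross(z,x),z]@rz(np.radians(roll))
E
python3 - <<'E'
from kin import *
g,e,E=fit();print(g.round(4),e,E)
rng=np.random.default_rng(0)
def allik(p,Rt):
    out=[]
    for _ in range(40):
        q,e=ik(np.array(p),Rt,rng.uniform(LO,HI),g)
        if e<1e-3 and not any(np.abs(q-o).max()<.05 for o in out):out.append(q)
    return out
for n,psi,p in(("L",-83.5,(.5025,-.265)),("L",6.5,(.5025,-.265)),("L",96.5,(.5025,-.265)),("R",73.5,(.4765,.224)),("R",-16.5,(.4765,.224)),("R",-106.5,(.4765,.224))):
  for th in(30,45):
   for roll in(0,180):
    Rt=tool(psi,th,roll);tp=np.r_[p,.062]+Rt[:,2]*.019
    for q in allik(tp,Rt):print(n,psi,th,roll,q.round(2),"wrist",fk(q,g)[2].round(3))
E
```

```text
[ 0.2773 -0.0029  0.5883  0.1183  0.3967  0.1103  0.2937] 0.015701216431792175 9.9215908909769e-16
L -83.5 30 0 [-0.09  0.87  1.69 -1.42  1.03 -2.25] wrist [ 0.565 -0.053  0.259]
L -83.5 30 180 [-0.09  0.87  1.69 -1.42  1.03  0.89] wrist [ 0.565 -0.053  0.259]
L -83.5 45 0 [-0.23  0.76  1.69 -1.19  0.8  -2.56] wrist [ 0.548 -0.13   0.321]
L -83.5 45 180 [-0.23  0.76  1.69 -1.19  0.8   0.58] wrist [ 0.548 -0.13   0.321]
L 6.5 30 0 [-0.61  1.03  2.28  2.47  1.17 -1.69] wrist [ 0.26  -0.182  0.211]
L 6.5 30 180 [-0.61  1.03  2.28  2.47  1.17  1.45] wrist [ 0.26  -0.182  0.211]
L 6.5 45 0 [-0.54  0.88  2.23  2.46  0.76 -1.54] wrist [ 0.295 -0.178  0.254]
L 6.5 45 180 [-0.54  0.88  2.23  2.46  0.76  1.6 ] wrist [ 0.295 -0.178  0.254]
L 96.5 30 0 [-0.89  1.09  1.35  0.48  1.66 -1.22] wrist [ 0.429 -0.532  0.166]
L 96.5 30 180 [-0.89  1.09  1.35  0.48  1.66  1.92] wrist [ 0.429 -0.532  0.166]
L 96.5 45 0 [-0.86  0.98  1.45  0.41  1.42 -1.19] wrist [ 0.426 -0.498  0.227]
L 96.5 45 180 [-0.86  0.98  1.45  0.41  1.42  1.95] wrist [ 0.426 -0.498  0.227]
R 73.5 30 0 [ 0.12  1.02  2.3   2.06  1.13 -1.76] wrist [0.308 0.036 0.217]
R 73.5 30 180 [0.12 1.02 2.3  2.06 1.13 1.39] wrist [0.308 0.036 0.217]
R 73.5 45 0 [ 0.22  0.88  2.28  2.1   0.8  -1.6 ] wrist [0.316 0.071 0.258]
R 73.5 45 180 [0.22 0.88 2.28 2.1  0.8  1.55] wrist [0.316 0.071 0.258]
R -16.5 30 0 [ 0.91  0.88  1.89  4.57  0.95 -2.  ] wrist [0.299 0.381 0.239]
R -16.5 30 180 [0.91 0.88 1.89 4.57 0.95 1.14] wrist [0.299 0.381 0.239]
R -106.5 30 0 [ 0.57  1.02  1.21 -0.62  1.79 -2.13] wrist [0.625 0.397 0.25 ]
R -106.5 30 180 [ 0.57  1.02  1.21 -0.62  1.79  1.01] wrist [0.625 0.397 0.25 ]
R -106.5 45 0 [ 0.51  0.91  1.33 -0.51  1.53 -2.15] wrist [0.608 0.343 0.299]
R -106.5 45 180 [ 0.51  0.91  1.33 -0.51  1.53  0.99] wrist [0.608 0.343 0.299]
```

```bash
python3 - <<'E'
s=open("kin.py").read()
s=s.replace("h,x0,a2,a3,d4,y4,L=g","h,x0,a2,a3,d4,y4,L,y0,x5=g").replace("A@[x0,0,h]","A@[x0,y0,h]").replace("D@[0,0,L]","D@[x5,0,L]").replace(".11,.25]",".0,.25,.11,0]").replace(":-7]",":-9]").replace("1e-3*(g-g0)","1e-5*(g-g0)")
open("kin.py","w").write(s)
E
cat >> kin.py <<'E'
def fullrows(p,Rt,s,n):
    "per-row slide/angular from state s to target in n rows (constant twist)"
    R0=R.from_quat(s["tool_rot"]).as_matrix();w=R.from_matrix(R0.T@Rt).as_rotvec()/n
    dR=R.from_rotvec(w).as_matrix();d=R0.T@(np.array(p)-s["tcp_pos"])
    M=sum(np.linalg.matrix_power(dR,k) for k in range(n))
    return (np.linalg.solve(M,d)*100).round(2),w.round(4)
E
python3 - <<'E'
from kin import *
g,e,E=fit();print(g.round(4),e,E)
np.save("g.npy",g)
S=[json.loads(l) for l in open("log.jsonl")];q0=np.array(S[-1]["q"])
def show(n,p,Rt,q0):
    q,e=ik(np.array(p),Rt,q0,g);print(n,q.round(2),"err",round(e,4),"wrist",fk(q,g)[2].round(3));return q
for th in(30,40,50):
  Rt=tool(96.5,th);p=np.array([.5025,-.265,.062])+Rt[:,2]*.019
  q=show(f"L{th}",p,Rt,q0);q=show("pre",p-Rt[:,2]*.12,Rt,q)
  for psi in(96.5,60):
   for r in (0,120,150,-120,-150):
    Rt=tool(psi,10,r);show(f"pour{psi},{r}",np.array([.57,.02,.2])+Rt[:,2]*.019,Rt,q)
E
```

```text
[ 0.2742 -0.      0.588   0.1141  0.3917 -0.      0.2967  0.111   0.    ] 1.3344139127013932e-09 9.9215908909769e-16
L30 [-0.91  1.08  1.26  0.47  1.76 -1.18] err 0.0 wrist [ 0.53  -0.504  0.201]
pre [-0.98  1.08  1.    0.46  2.01 -1.11] err 0.0 wrist [ 0.541 -0.607  0.261]
pour96.5,0 [-0.57  0.94  1.5   0.92  1.84 -1.02] err 0.0 wrist [ 0.601 -0.252  0.248]
pour96.5,120 [-0.57  0.94  1.5   0.92  1.84  1.07] err 0.0 wrist [ 0.601 -0.252  0.248]
pour96.5,150 [-0.57  0.94  1.5   0.92  1.84  1.6 ] err 0.0 wrist [ 0.601 -0.252  0.248]
pour96.5,-120 [-0.54  0.93  1.44  0.88  1.87 -2.85] err 0.3386 wrist [ 0.626 -0.247  0.265]
pour96.5,-150 [-0.5   0.91  1.35  0.82  1.89 -2.85] err 0.9995 wrist [ 0.662 -0.233  0.3  ]
pour60,0 [-0.7   0.87  1.93  1.35  1.46 -1.23] err 0.0 wrist [ 0.433 -0.217  0.248]
pour60,120 [-0.7   0.87  1.93  1.35  1.46  0.86] err 0.0 wrist [ 0.433 -0.217  0.248]
pour60,150 [-0.7   0.87  1.93  1.35  1.46  1.39] err 0.0 wrist [ 0.433 -0.217  0.248]
pour60,-120 [-0.65  0.77  1.8   1.17  1.42 -2.85] err 0.4599 wrist [ 0.485 -0.226  0.304]
pour60,-150 [-0.56  0.65  1.72  0
[... 1436 characters left out ...]
5,150 [-0.57  0.94  1.5   0.92  1.84  1.6 ] err 0.0 wrist [ 0.601 -0.252  0.248]
pour96.5,-120 [-0.54  0.93  1.44  0.88  1.87 -2.85] err 0.3386 wrist [ 0.626 -0.247  0.265]
pour96.5,-150 [-0.5   0.91  1.35  0.82  1.89 -2.85] err 0.9995 wrist [ 0.662 -0.233  0.3  ]
pour60,0 [-0.7   0.87  1.93  1.35  1.46 -1.23] err 0.0 wrist [ 0.433 -0.217  0.248]
pour60,120 [-0.7   0.87  1.93  1.35  1.46  0.86] err 0.0 wrist [ 0.433 -0.217  0.248]
pour60,150 [-0.7   0.87  1.93  1.35  1.46  1.39] err 0.0 wrist [ 0.433 -0.217  0.248]
pour60,-120 [-0.65  0.77  1.8   1.17  1.42 -2.85] err 0.4599 wrist [ 0.485 -0.226  0.304]
pour60,-150 [-0.56  0.65  1.72  0.97  1.31 -2.85] err 0.9599 wrist [ 0.522 -0.196  0.381]
```

```bash
cat >> kin.py <<'E'
def plan(p,Rt,s,n,g):
    sl,an=fullrows(p,Rt,s,n);print("n",n,"slide",sl.tolist(),"ang",an.tolist(),"|",np.linalg.norm(sl).round(2),np.degrees(np.linalg.norm(an)).round(2))
    P=np.array(s["tcp_pos"]);Q=R.from_quat(s["tool_rot"]).as_matrix();q=np.array(s["q"]);zm=9;dm=0
    lim=np.array([2.79,2.79,3.14,3.14,3.14,3.14])*.7/12
    for k in range(n):
        P=P+Q@(sl/100);Q=Q@R.from_rotvec(an).as_matrix();q2,e=ik(P,Q,q,g);dm=max(dm,(np.abs(q2-q)/lim).max());q=q2;zm=min(zm,P[2])
    print("  end",P.round(3),"q",q.round(2),"e",round(e,4),"zmin",round(zm,3),"speedfrac",round(dm,2))
    return dict(tcp_pos=P,tool_rot=R.from_matrix(Q).as_quat(),q=q)
E
python3 - <<'E'
from kin import *
from station import manip
g=np.load("g.npy");s=manip.sense()
Rt=tool(96.5,35);gp=np.array([.5025,-.265,.062])+Rt[:,2]*.019
pre=gp-Rt[:,2]*.11
s0=s
for mid,n in(((.48,-.1,.3),12),((.46,.0,.3),10)):
    s1=plan(mid,tool(130,70),s0,n,g);s2=plan(pre+[0,0,.06],Rt,s1,14,g);s3=plan(pre,Rt,s2,3,g);s3=plan(gp,Rt,s3,6,g)
E
```

```text
n 12 slide [-1.16, -1.71, -0.91] ang [-0.0465, 0.0075, 0.0452] | 2.26 3.74
  end [ 0.48 -0.1   0.3 ] q [-0.51  0.4   1.5   0.12  1.56 -1.23] e 0.0 zmin 0.217 speedfrac 0.37
n 14 slide [-1.9, -0.57, -0.28] ang [-0.0258, 0.0423, 0.0336] | 2.0 3.43
  end [ 0.511 -0.339  0.174] q [-0.96  0.95  1.06  0.44  1.99 -1.08] e 0.0 zmin 0.174 speedfrac 0.25
n 3 slide [-1.62, -0.01, 1.15] ang [-0.0002, 0.0001, 0.0002] | 1.99 0.02
  end [ 0.511 -0.339  0.114] q [-0.96  1.02  1.07  0.42  1.91 -1.12] e 0.0 zmin 0.114 speedfrac 0.15
n 6 slide [0.0, -0.0, 1.83] ang [0.0, 0.0, -0.0] | 1.83 0.0
  end [ 0.501 -0.25   0.051] q [-0.9   1.04  1.29  0.45  1.68 -1.18] e 0.0 zmin 0.051 speedfrac 0.22
n 10 slide [-0.71, -1.27, -1.0] ang [-0.0558, 0.0089, 0.0543] | 1.77 4.49
  end [0.46 0.   0.3 ] q [-0.36  0.34  1.61  0.17  1.5  -1.09] e 0.0 zmin 0.218 speedfrac 0.37
n 14 slide [-2.48, -0.73, -0.72] ang [-0.0258, 0.0424, 0.0336] | 2.68 3.43
  end [ 0.512 -0.339  0.175] q [-0.96  0.95  1.06  0.44  1.99 -1.08] e 0.0 zmin 0.175 speedfrac 0.36
n 3 slide [-1.66, -0.02, 1.15] ang [-0.0, -0.0, 0.0002] | 2.02 0.01
  end [ 0.511 -0.339  0.114] q [-0.96  1.02  1.07  0.42  1.91 -1.12] e 0.0 zmin 0.114 speedfrac 0.15
n 6 slide [0.0, -0.0, 1.83] ang [-0.0, -0.0, -0.0] | 1.83 0.0
  end [ 0.501 -0.25   0.051] q [-0.9   1.04  1.29  0.45  1.68 -1.18] e 0.0 zmin 0.051 speedfrac 0.22
```

```bash

python3 -m creep '[{"slide":[-2.3,-3.4,-1.8],"angular":[-0.093,0.015,0.09],"claw":1},{"slide":[-2.3,-3.4,-1.8],"angular":[-0.093,0.015,0.09],"claw":1},{"slide":[-2.3,-3.4,-1.8],"angular":[-0.093,0.015,0.09],"claw":1},{"slide":[-2.3,-3.4,-1.8],"angular":[-0.093,0.015,0.09],"claw":1},{"slide":[-1.2,-1.7,-0.9],"angular":[-0.046,0.008,0.045],"claw":1},{"slide":[-1.2,-1.7,-0.9],"angular":[-0.046,0.008,0.045],"claw":1},{"slide":[-1.2,-1.7,-0.9],"angular":[-0.046,0.008,0.045],"claw":1},{"slide":[-1.2,-1.7,-0.9],"angular":[-0.046,0.008,0.045],"claw":1}]' >/dev/null
python3 -m creep '[{"slide":[-3.8,-1.1,-0.6],"angular":[-0.052,0.085,0.067],"claw":1},{"slide":[-3.8,-1.1,-0.6],"angular":[-0.052,0.085,0.067],"claw":1},{"slide":[-3.8,-1.1,-0.6],"angular":[-0.052,0.085,0.067],"claw":1},{"slide":[-3.8,-1.1,-0.6],"angular":[-0.052,0.085,0.067],"claw":1},{"slide":[-3.8,-1.1,-0.6],"angular":[-0.052,0.085,0.067],"claw":1},{"slide":[-3.8,-1.1,-0.6],"angular":[-0.052,0.085,0.067],"claw":1},{"slide":[-3.8,-1.1,-0.6],"angular":[-0.052,0.085,0.067],"claw":1},{"slide":[0,0,0],"angular":[0,0,0],"claw":1}]'
python3 - <<'E'
from kin import *
from h import jot
from station import manip,viewer
import cv2
jot()
cv2.imwrite("pics/w1.png",viewer.snapshot("wrist"))
g=np.load("g.npy");s=manip.sense()
Rt=tool(96.5,35);gp=np.array([.5025,-.265,.062])+Rt[:,2]*.019
s=plan(gp-Rt[:,2]*.11,Rt,s,4,g);plan(gp,Rt,s,6,g)
E
```

```text
t: 2.6
tcp_pos: [0.5232, -0.329, 0.1586]
tool_rot: [0.587, 0.658, 0.304, -0.359]
force: [-2.2, 0.4, -4.5]
finger_gap: 0.999
gripper_force: 0.0
t 2.6 q [-0.939  0.986  1.041  0.446  1.995 -1.061] p [ 0.5232 -0.329   0.1586] F [-2.22  0.41 -4.46] gap 0.999 gf 0.0
[[-0.053, 0.992, -0.115], [0.555, 0.125, 0.823], [0.83, -0.021, -0.557]]
n 4 slide [-1.19, -0.37, 0.47] ang [-0.0058, -0.0045, -0.0008] | 1.33 0.42
  end [ 0.511 -0.339  0.114] q [-0.96  1.02  1.07  0.42  1.91 -1.12] e 0.0 zmin 0.114 speedfrac 0.12
n 6 slide [-0.0, 0.0, 1.83] ang [-0.0, 0.0, -0.0] | 1.83 0.0
  end [ 0.501 -0.25   0.051] q [-0.9   1.04  1.29  0.45  1.68 -1.18] e 0.0 zmin 0.051 speedfrac 0.22
```

View pics/w1.png

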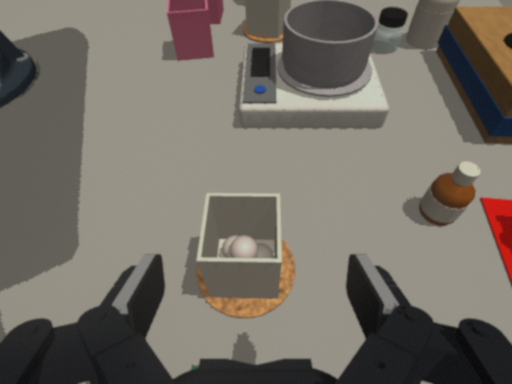

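The wrist view shows beaker L with its rim corners at about (207,195), (280,195), (281,263), (201,262), and the jar rim centred near (329,40).

```bash
python3 - <<'E'
from h import *
from kin import *
P=ray("wrist",[(207,195),(280,195),(281,263),(201,262)],.084);print(sq(P))
print("jar",ray("wrist",[(285,33),(375,38),(330,38)],.11).round(3),"coaster",ray("wrist",[(197,270),(295,270),(246,314)],.004).round(3))
E
```

```text
(array([ 0.5038, -0.2619]), array([   6.8,  -84.5, -173.7,   98.5]), array([0.0648, 0.0646, 0.0614, 0.064 ]))
jar [[0.518 0.008 0.11 ]
 [0.628 0.006 0.11 ]
 [0.574 0.001 0.11 ]] coaster [[ 0.455 -0.272  0.004]
 [ 0.554 -0.26   0.004]
 [ 0.511 -0.309  0.004]]
```

```bash

python3 -m creep '[{"slide":[-1.2,-0.37,0.5],"angular":[-0.006,-0.0045,-0.001],"claw":1},{"slide":[-1.2,-0.37,0.5],"angular":[-0.006,-0.0045,-0.001],"claw":1},{"slide":[-1.2,-0.37,0.5],"angular":[-0.006,-0.0045,-0.001],"claw":1},{"slide":[-1.2,-0.37,0.5],"angular":[-0.006,-0.0045,-0.001],"claw":1},{"slide":[0,0,2.3],"angular":[0,0,0],"claw":1},{"slide":[0,0,2.3],"angular":[0,0,0],"claw":1},{"slide":[0,0,2.2],"angular":[0,0,0],"claw":1},{"slide":[0,0,2.2],"angular":[0,0,0],"claw":1},{"slide":[0,0,2],"angular":[0,0,0],"claw":1},{"slide":[0,0,0],"angular":[0,0,0],"claw":1}]'
python3 -c "from h import *
jot()"
python3 -m creep '[{"slide":[0,0,0],"angular":[0,0,0],"claw":-1},{"slide":[0,0,0],"angular":[0,0,0],"claw":-1},{"slide":[0,0,0],"angular":[0,0,0],"claw":-1},{"slide":[0,0,0],"angular":[0,0,0],"claw":-1},{"slide":[0,0,0],"angular":[0,0,0],"claw":-1},{"slide":[0,0,0],"angular":[0,0,0],"claw":-1},{"slide":[0,0,0],"angular":[0,0,0],"claw":-1},{"slide":[0,0,0],"angular":[0,0,0],"claw":-1}]' 50
python3 -c "from h import *
jot()"
```

```text
t: 3.48
tcp_pos: [0.5048, -0.2436, 0.0607]
tool_rot: [0.587, 0.669, 0.305, -0.339]
force: [-0.4, 0.2, -0.0]
finger_gap: 0.998
gripper_force: 0.0
t 3.4833 q [-0.891  1.017  1.299  0.45   1.681 -1.178] p [ 0.5048 -0.2436  0.0607] F [-0.45  0.17 -0.02] gap 0.998 gf 0.0
[[-0.081, 0.992, -0.096], [0.578, 0.125, 0.807], [0.812, 0.01, -0.583]]
t: 4.15
tcp_pos: [0.5069, -0.2497, 0.0623]
tool_rot: [0.588, 0.669, 0.306, -0.335]
force: [1.4, -2.0, 6.2]
finger_gap: 0.744
gripper_force: 55.1
t 4.15 q [-0.896  1.016  1.288  0.452  1.685 -1.177] p [ 0.5069 -0.2497  0.0623] F [ 1.35 -1.96  6.21] gap 0.744 gf 55.102665424346924
[[-0.083, 0.993, -0.088], [0.582, 0.12, 0.804], [0.809, 0.015, -0.587]]
```

```bash

python3 -m creep '[{"slide":[0.8,0,-0.6],"angular":[0,0,0],"claw":-1},{"slide":[0.8,0,-0.6],"angular":[0,0,0],"claw":-1},{"slide":[0.8,0,-0.6],"angular":[0,0,0],"claw":-1},{"slide":[0.8,0,-0.6],"angular":[0,0,0],"claw":-1},{"slide":[0.8,0,-0.6],"angular":[0,0,0],"claw":-1},{"slide":[0,0,0],"angular":[0,0,0],"claw":-1},{"slide":[0,0,0],"angular":[0,0,0],"claw":-1},{"slide":[0,0,0],"angular":[0,0,0],"claw":-1},{"slide":[0,0,0],"angular":[0,0,0],"claw":-1},{"slide":[0,0,0],"angular":[0,0,0],"claw":-1}]'
python3 - <<'E'
from h import *
import cv2
jot()
a=viewer.snapshot("side");b=viewer.snapshot("wrist");jot()
cv2.imwrite("pics/p2.png",np.hstack([cv2.resize(a[130:384,210:512],None,fx=1.32,fy=1.32),cv2.resize(b,(400,335))]))
E
```

```text
t: 4.98
tcp_pos: [0.5053, -0.2488, 0.1101]
tool_rot: [0.588, 0.668, 0.306, -0.337]
force: [-0.5, -0.6, -1.0]
finger_gap: 0.744
gripper_force: 54.7
t 4.9833 q [-0.896  0.949  1.294  0.454  1.744 -1.148] p [ 0.5053 -0.2488  0.1101] F [-0.5  -0.63 -1.03] gap 0.744 gf 54.69179570674896
[[-0.08, 0.993, -0.091], [0.58, 0.121, 0.806], [0.811, 0.012, -0.586]]
t 5.0833 q [-0.896  0.949  1.294  0.454  1.744 -1.148] p [ 0.5054 -0.2489  0.1102] F [ 0.78 -0.64 -1.25] gap 0.743 gf 54.691824316978455
[[-0.081, 0.993, -0.091], [0.58, 0.121, 0.805], [0.811, 0.012, -0.586]]
```

View pics/p2.png

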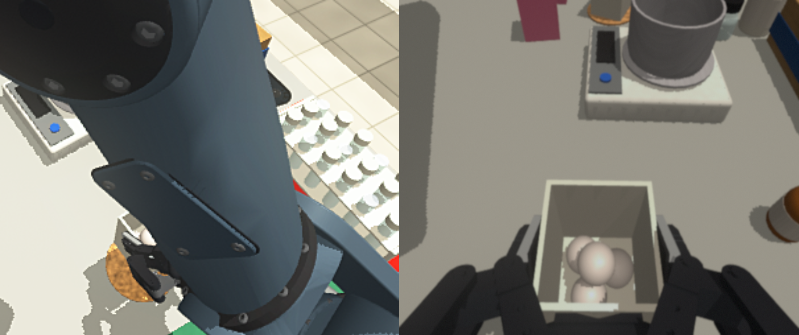

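Held, four balls inside; about 1.1 N, so these are the hollow ones. Put them back.

```bash

python3 -m creep '[{"slide":[-0.8,0,0.6],"angular":[0,0,0],"claw":-1},{"slide":[-0.8,0,0.6],"angular":[0,0,0],"claw":-1},{"slide":[-0.8,0,0.6],"angular":[0,0,0],"claw":-1},{"slide":[-0.8,0,0.6],"angular":[0,0,0],"claw":-1},{"slide":[-0.5,0,0.3],"angular":[0,0,0],"claw":-1},{"slide":[0,0,0],"angular":[0,0,0],"claw":-1},{"slide":[0,0,0],"angular":[0,0,0],"claw":-1}]'
python3 -m creep '[{"slide":[0,0,0],"angular":[0,0,0],"claw":1},{"slide":[0,0,0],"angular":[0,0,0],"claw":1},{"slide":[0,0,0],"angular":[0,0,0],"claw":1},{"slide":[0,0,0],"angular":[0,0,0],"claw":1},{"slide":[0,0,0],"angular":[0,0,0],"claw":1},{"slide":[0,0,0],"angular":[0,0,0],"claw":1}]'
python3 - <<'E'
from h import jot
from kin import *
from station import manip
jot();g=np.load("g.npy");s=manip.sense();Rn=R.from_quat(s["tool_rot"]).as_matrix()
s=dict(tcp_pos=s["tcp_pos"]-Rn[:,2]*.12,tool_rot=s["tool_rot"],q=s["q"])
Rt=tool(-106.5,40);gp=np.array([.4765,.224,.064])+Rt[:,2]*.019
s=plan((.52,-.2,.3),tool(80,70)@rz(0),s,8,g)
s=plan((.52,.05,.33),tool(150,85)@rz(0),s,8,g)
s=plan(gp-Rt[:,2]*.13+[0,0,.08],Rt,s,16,g)
s=plan(gp-Rt[:,2]*.11,Rt,s,4,g);s=plan(gp,Rt,s,6,g)
for z in(.19,.24):
 for psi in(-106.5,-80):
  for r in(0,120,150):
    Rp=tool(psi,5,r);q,e=ik(np.array([.57,.03,z])+Rp[:,2]*.019,Rp,s["q"],g);print(z,psi,r,q.round(2),round(e,4),fk(q,g)[2].round(3))
E
```

```text
t: 5.67
tcp_pos: [0.5059, -0.2487, 0.0642]
tool_rot: [0.588, 0.668, 0.306, -0.337]
force: [-0.7, -0.0, -0.8]
finger_gap: 0.741
gripper_force: 54.7
t: 6.17
tcp_pos: [0.5061, -0.2489, 0.0651]
tool_rot: [0.588, 0.669, 0.306, -0.337]
force: [-0.5, -0.6, 0.1]
finger_gap: 0.998
gripper_force: 0.0
t 6.1667 q [-0.895  1.012  1.29   0.451  1.689 -1.175] p [ 0.5061 -0.2489  0.0651] F [-0.5  -0.64  0.13] gap 0.998 gf 0.0
[[-0.081, 0.993, -0.09], [0.581, 0.121, 0.805], [0.81, 0.013, -0.587]]
n 8 slide [2.75, -0.02, -0.45] ang [-0.0213, -0.074, 0.0309] | 2.79 4.75
  end [ 0.52  -0.201  0.3  ] q [-0.73  0.42  1.47  0.3   1.44 -0.62] e 0.0 zmin 0.16 speedfrac 0.99
n 8 slide [3.12, 1.19, 0.39] ang [0.0332, -0.0286, -0.1494] | 3.36 8.92
  end [0.52 0.05 0.33] q [-0.14  0.31  1.51  0.03  1.4  -1.19] e 0.0 zmin 0.307 speedfrac 0.47
n 16 slide [-0.63, 1.94, 0.24] ang [0.0531, 0.0347, -0.1021] | 2.05 6.89
  end [0.501 0.305 0.216] q [ 0.6   0.85  1.11 -0.53  1.88 -2.23] e 0.0 zmin 0.216 speedfrac 0.39
n 4 slide [-1.54, 0.02, 1.79] ang [0.0001, 0.0001, -0.0001] | 2.36 0.01
  end [0.496 0.291 0.122] q [ 0.
[... 431 characters left out ...]
.0 [0.649 0.295 0.214]
0.19 -80 0 [ 0.34  0.97  1.62 -1.38  1.58 -2.12] 0.0 [0.522 0.302 0.214]
0.19 -80 120 [ 0.34  0.97  1.62 -1.38  1.58 -0.02] 0.0 [0.522 0.302 0.214]
0.19 -80 150 [ 0.34  0.97  1.62 -1.38  1.58  0.5 ] 0.0 [0.522 0.302 0.214]
0.24 -106.5 0 [ 0.27  0.97  1.32 -1.12  1.92 -2.32] 0.0 [0.649 0.295 0.264]
0.24 -106.5 120 [ 0.27  0.97  1.32 -1.12  1.92 -0.22] 0.0 [0.649 0.295 0.264]
0.24 -106.5 150 [ 0.27  0.97  1.32 -1.12  1.92  0.3 ] 0.0 [0.649 0.295 0.264]
0.24 -80 0 [ 0.34  0.88  1.63 -1.39  1.6  -2.19] 0.0 [0.522 0.302 0.264]
0.24 -80 120 [ 0.34  0.88  1.63 -1.39  1.6  -0.1 ] 0.0 [0.522 0.302 0.264]
0.24 -80 150 [ 0.34  0.88  1.63 -1.39  1.6   0.43] 0.0 [0.522 0.302 0.264]
```

```bash

python3 -m creep '[{"slide":[0,0,-2],"angular":[0,0,0],"claw":1},{"slide":[0,0,-2.5],"angular":[0,0,0],"claw":1},{"slide":[0,0,-2.5],"angular":[0,0,0],"claw":1},{"slide":[0,0,-2.5],"angular":[0,0,0],"claw":1},{"slide":[0,0,-2.5],"angular":[0,0,0],"claw":1}]' >/dev/null
python3 -m creep '[{"slide":[2.7,0,-0.4],"angular":[-0.021,-0.074,0.031],"claw":1},{"slide":[2.7,0,-0.4],"angular":[-0.021,-0.074,0.031],"claw":1},{"slide":[2.7,0,-0.4],"angular":[-0.021,-0.074,0.031],"claw":1},{"slide":[2.7,0,-0.4],"angular":[-0.021,-0.074,0.031],"claw":1},{"slide":[2.7,0,-0.4],"angular":[-0.021,-0.074,0.031],"claw":1},{"slide":[2.7,0,-0.4],"angular":[-0.021,-0.074,0.031],"claw":1},{"slide":[2.7,0,-0.4],"angular":[-0.021,-0.074,0.031],"claw":1},{"slide":[2.7,0,-0.4],"angular":[-0.021,-0.074,0.031],"claw":1}]'>/dev/null
python3 -m creep '[{"slide":[2.5,0.95,0.3],"angular":[0.026,-0.023,-0.12],"claw":1},{"slide":[2.5,0.95,0.3],"angular":[0.026,-0.023,-0.12],"claw":1},{"slide":[2.5,0.95,0.3],"angular":[0.026,-0.023,-0.12],"claw":1},{"slide":[2.5,0.95,0.3],"angular":[0.026,-0.023,-0.12],"claw":1},{"slide":[2.5,0.95,0.3],"angular":[0.026,-0.023,-0.12],"claw":1},{"slide":[2.5,0.95,0.3],"angular":[0.026,-0.023,-0.12],"claw":1},{"slide":[2.5,0.95,0.3],"angular":[0.026,-0.023,-0.12],"claw":1},{"slide":[2.5,0.95,0.3],"angular":[0.026,-0.023,-0.12],"claw":1},{"slide":[2.5,0.95,0.3],"angular":[0.026,-0.023,-0.12],"claw":1},{"slide":[2.5,0.95,0.3],"angular":[0.026,-0.023,-0.12],"claw":1}]'
python3 - <<'E'
from h import jot
from kin import *
from station import manip
jot();g=np.load("g.npy");s=manip.sense()
Rt=tool(-106.5,40);gp=np.array([.4765,.224,.064])+Rt[:,2]*.019
s=plan(gp-Rt[:,2]*.13+[0,0,.08],Rt,s,18,g)
E
```

```text
t: 8.08
tcp_pos: [0.5165, 0.0505, 0.325]
tool_rot: [0.254, 0.966, 0.012, -0.04]
force: [0.1, 0.7, -0.8]
finger_gap: 0.996
gripper_force: 0.0
t 8.0833 q [-0.138  0.311  1.527  0.034  1.381 -1.203] p [0.5165 0.0505 0.325 ] F [ 0.1   0.66 -0.81] gap 0.996 gf 0.0
[[-0.868, 0.491, -0.071], [0.489, 0.871, 0.044], [0.084, 0.003, -0.996]]
n 18 slide [-0.58, 1.7, 0.18] ang [0.0469, 0.0313, -0.0903] | 1.81 6.1
  end [0.501 0.305 0.215] q [ 0.6   0.85  1.11 -0.53  1.88 -2.23] e 0.0 zmin 0.215 speedfrac 0.35
```

```bash

python3 -m creep '[{"slide":[-0.58,1.7,0.18],"angular":[0.047,0.031,-0.09],"claw":1},{"slide":[-0.58,1.7,0.18],"angular":[0.047,0.031,-0.09],"claw":1},{"slide":[-0.58,1.7,0.18],"angular":[0.047,0.031,-0.09],"claw":1},{"slide":[-0.58,1.7,0.18],"angular":[0.047,0.031,-0.09],"claw":1},{"slide":[-0.58,1.7,0.18],"angular":[0.047,0.031,-0.09],"claw":1},{"slide":[-0.58,1.7,0.18],"angular":[0.047,0.031,-0.09],"claw":1},{"slide":[-0.58,1.7,0.18],"angular":[0.047,0.031,-0.09],"claw":1},{"slide":[-0.58,1.7,0.18],"angular":[0.047,0.031,-0.09],"claw":1},{"slide":[-0.58,1.7,0.18],"angular":[0.047,0.031,-0.09],"claw":1}]'>/dev/null
python3 -m creep '[{"slide":[-0.58,1.7,0.18],"angular":[0.047,0.031,-0.09],"claw":1},{"slide":[-0.58,1.7,0.18],"angular":[0.047,0.031,-0.09],"claw":1},{"slide":[-0.58,1.7,0.18],"angular":[0.047,0.031,-0.09],"claw":1},{"slide":[-0.58,1.7,0.18],"angular":[0.047,0.031,-0.09],"claw":1},{"slide":[-0.58,1.7,0.18],"angular":[0.047,0.031,-0.09],"claw":1},{"slide":[-0.58,1.7,0.18],"angular":[0.047,0.031,-0.09],"claw":1},{"slide":[-0.58,1.7,0.18],"angular":[0.047,0.031,-0.09],"claw":1},{"slide":[-0.58,1.7,0.18],"angular":[0.047,0.031,-0.09],"claw":1},{"slide":[-0.58,1.7,0.18],"angular":[0.047,0.031,-0.09],"claw":1},{"slide":[0,0,0],"angular":[0,0,0],"claw":1}]'
python3 - <<'E'
from h import jot
from station import viewer
import cv2,numpy as np
jot()
w=viewer.snapshot("wrist");d=viewer.snapshot("side");cv2.imwrite("pics/side3.png",d)
cv2.imwrite("pics/w3.png",np.hstack([w,cv2.resize(d[230:370,240:390],None,fx=1.9,fy=1.9)[:,:285] if 0 else np.vstack([cv2.resize(d[255:375,250:370],(288,288)),np.zeros((96,288,3),np.uint8)])]))
E
```

```text
t: 9.67
tcp_pos: [0.4979, 0.3067, 0.2119]
tool_rot: [-0.542, 0.726, -0.252, -0.341]
force: [-0.9, -0.1, 0.0]
finger_gap: 0.998
gripper_force: 0.0
t 9.6667 q [ 0.605  0.859  1.109 -0.527  1.883 -2.223] p [0.4979 0.3067 0.2119] F [-0.85 -0.1   0.  ] gap 0.998 gf 0.0
[[-0.181, -0.958, -0.222], [-0.614, 0.286, -0.735], [0.768, 0.004, -0.64]]
```

View pics/w3.png

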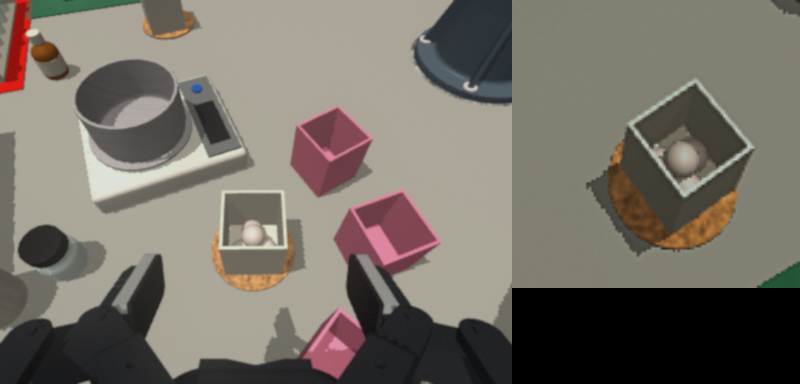

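```bash
python3 - <<'E'
from h import *
from kin import *
P=ray("wrist",[(222,191),(285,191),(287,249),(219,248)],.084);print(sq(P))
print("jar",ray("wrist",[(77,103),(183,98),(129,98),(127,61)],.11).round(3),"pink1",ray("wrist",[(341,311),(365,352),(303,354)],.08).round(3))
g=np.load("g.npy");s=manip.sense()
c=P[:,:2].mean(0)*.5+np.array([.4765,.224])*.5;print(c)
Rt=tool(-106.5,48);gp=np.r_[c,.068]+Rt[:,2]*.019
s=plan(gp-Rt[:,2]*.1,Rt,s,6,g);s=plan(gp,Rt,s,6,g)
s=plan(gp+[0,0,.14],Rt,s,6,g)
J=np.array([.572,.028,0]);h=lambda a:np.array([np.cos(np.radians(a)),np.sin(np.radians(a)),0])
f=lambda th,z,fw,roll,psi=-85:(J+[0,0,z]+h(psi)*fw+tool(psi,th,roll)[:,2]*.019,tool(psi,th,roll))
s=plan(*f(60,.22,.016,0),s,14,g)
for r in(60,120,179):s=plan(*f(60,.22,.016,r),s,10,g)
s=plan(*f(40,.19,.016,179),s,8,g);s=plan(*f(15,.17,.016,179),s,10,g);s=plan(*f(5,.17,.016,179),s,4,g)
E
```

```text
(array([0.4786, 0.2226]), array([ 162.8,   71.9,  -18. , -106.6]), array([0.0655, 0.0635, 0.0638, 0.0626]))
jar [[ 0.631  0.037  0.11 ]
 [ 0.515  0.064  0.11 ]
 [ 0.574  0.046  0.11 ]
 [ 0.57  -0.021  0.11 ]] pink1 [[0.432 0.328 0.08 ]
 [0.427 0.362 0.08 ]
 [0.475 0.349 0.08 ]]
[0.4775256  0.22330733]
n 6 slide [-0.69, 0.01, 1.36] ang [0.0005, -0.0232, -0.0015] | 1.53 1.33
  end [0.493 0.275 0.128] q [ 0.55  0.86  1.29 -0.46  1.58 -2.17] e 0.0 zmin 0.128 speedfrac 0.27
n 6 slide [0.0, -0.0, 1.66] ang [0.0, -0.0, -0.0] | 1.66 0.0
  end [0.474 0.211 0.054] q [ 0.48  0.91  1.46 -0.51  1.36 -2.11] e 0.0 zmin 0.054 speedfrac 0.2
n 6 slide [1.56, -0.0, -1.73] ang [0.0, -0.0, -0.0] | 2.33 0.0
  end [0.474 0.211 0.194] q [ 0.48  0.71  1.42 -0.5   1.57 -2.23] e 0.0 zmin 0.077 speedfrac 0.22
n 14 slide [1.18, -0.89, 0.78] ang [0.0158, -0.0148, -0.0217] | 1.67 1.76
  end [0.575 0.002 0.203] q [ 0.07  0.56  1.61 -0.61  1.06 -2.83] e 0.0 zmin 0.196 speedfrac 0.29
n 10 slide [-0.0, 0.0, -0.01] ang [-0.0, 0.0, 0.1047] | 0.01 6.0
  end [0.575 0.003 0.204] q [ 0.07  0.55  1.61 -0.61  1.06 -1.78] e 0.
[... 156 characters left out ...]
0.0 zmin 0.204 speedfrac 0.57
n 10 slide [0.0, -0.0, 0.0] ang [0.0, -0.0, 0.103] | 0.0 5.9
  end [0.575 0.003 0.204] q [ 0.07  0.55  1.61 -0.61  1.06  0.29] e 0.0 zmin 0.204 speedfrac 0.56
n 8 slide [0.16, -0.0, 0.3] ang [0.0008, -0.0436, -0.0] | 0.34 2.5
  end [ 0.575 -0.002  0.177] q [ 0.2   0.71  1.62 -0.97  1.18  0.66] e 0.0 zmin 0.177 speedfrac 0.28
n 10 slide [0.09, -0.0, 0.09] ang [0.0007, -0.0437, -0.0] | 0.13 2.5
  end [ 0.575 -0.006  0.165] q [ 0.29  0.93  1.59 -1.26  1.47  0.94] e 0.0 zmin 0.165 speedfrac 0.19
n 4 slide [-0.08, -0.0, 0.01] ang [0.0008, -0.0435, -0.0001] | 0.08 2.49
  end [ 0.575 -0.007  0.168] q [ 0.3   1.01  1.57 -1.34  1.61  1.01] e 0.0 zmin 0.166 speedfrac 0.19
```

```bash

python3 -m creep '[{"slide":[-0.69,0,1.36],"angular":[0,-0.023,-0.0015],"claw":1},{"slide":[-0.69,0,1.36],"angular":[0,-0.023,-0.0015],"claw":1},{"slide":[-0.69,0,1.36],"angular":[0,-0.023,-0.0015],"claw":1},{"slide":[-0.69,0,1.36],"angular":[0,-0.023,-0.0015],"claw":1},{"slide":[-0.69,0,1.36],"angular":[0,-0.023,-0.0015],"claw":1},{"slide":[-0.69,0,1.36],"angular":[0,-0.023,-0.0015],"claw":1}]' >/dev/null
python3 -m creep '[{"slide":[0,0,1.7],"angular":[0,0,0],"claw":1},{"slide":[0,0,1.7],"angular":[0,0,0],"claw":1},{"slide":[0,0,1.7],"angular":[0,0,0],"claw":1},{"slide":[0,0,1.7],"angular":[0,0,0],"claw":1},{"slide":[0,0,1.6],"angular":[0,0,0],"claw":1},{"slide":[0,0,1.6],"angular":[0,0,0],"claw":1},{"slide":[0,0,0],"angular":[0,0,0],"claw":1}]'
python3 -m creep '[{"slide":[0,0,0],"angular":[0,0,0],"claw":-1},{"slide":[0,0,0],"angular":[0,0,0],"claw":-1},{"slide":[0,0,0],"angular":[0,0,0],"claw":-1},{"slide":[0,0,0],"angular":[0,0,0],"claw":-1},{"slide":[0,0,0],"angular":[0,0,0],"claw":-1},{"slide":[0,0,0],"angular":[0,0,0],"claw":-1},{"slide":[0,0,0],"angular":[0,0,0],"claw":-1}]' 60
python3 -c "from h import *
jot()"
python3 -m creep '[{"slide":[0.67,0,-0.74],"angular":[0,0,0],"claw":-1},{"slide":[0.67,0,-0.74],"angular":[0,0,0],"claw":-1},{"slide":[0.67,0,-0.74],"angular":[0,0,0],"claw":-1},{"slide":[0,0,0],"angular":[0,0,0],"claw":-1},{"slide":[0,0,0],"angular":[0,0,0],"claw":-1},{"slide":[0,0,0],"angular":[0,0,0],"claw":-1},{"slide":[0,0,0],"angular":[0,0,0],"claw":-1}]'
python3 -c "from h import *
jot()"
```

```text
t: 10.85
tcp_pos: [0.4745, 0.2073, 0.0531]
tool_rot: [-0.556, 0.75, -0.212, -0.29]
force: [0.5, -0.1, -0.6]
finger_gap: 1.004
gripper_force: 0.0
t: 11.43
tcp_pos: [0.4761, 0.2109, 0.0553]
tool_rot: [-0.558, 0.749, -0.214, -0.287]
force: [0.6, 2.1, 5.6]
finger_gap: 0.746
gripper_force: 67.0
t 11.4333 q [ 0.478  0.91   1.455 -0.514  1.365 -2.111] p [0.4761 0.2109 0.0553] F [0.59 2.11 5.56] gap 0.746 gf 67.0054292678833
[[-0.214, -0.958, -0.191], [-0.712, 0.287, -0.64], [0.668, -0.001, -0.744]]
t: 12.02
tcp_pos: [0.4746, 0.2101, 0.0836]
tool_rot: [-0.557, 0.749, -0.213, -0.288]
force: [-0.0, -0.3, -4.1]
finger_gap: 0.739
gripper_force: 66.6
t 12.0167 q [ 0.477  0.867  1.455 -0.508  1.404 -2.134] p [0.4746 0.2101 0.0836] F [-0.04 -0.31 -4.05] gap 0.739 gf 66.56991362571716
[[-0.212, -0.958, -0.194], [-0.712, 0.288, -0.641], [0.669, 0.002, -0.743]]
```

Lifted: about 4 N, so this is the solid set. Now carry it to the jar.

```bash

python3 -m creep '[{"slide":[1.23,0,-1.36],"angular":[0,0,0],"claw":-1},{"slide":[1.23,0,-1.36],"angular":[0,0,0],"claw":-1},{"slide":[1.23,0,-1.36],"angular":[0,0,0],"claw":-1},{"slide":[1.23,0,-1.36],"angular":[0,0,0],"claw":-1},{"slide":[1.23,0,-1.36],"angular":[0,0,0],"claw":-1},{"slide":[1.23,0,-1.36],"angular":[0,0,0],"claw":-1},{"slide":[0,0,0],"angular":[0,0,0],"claw":-1}]'
python3 - <<'E'
from h import *
from kin import *
jot();g=np.load("g.npy");s=manip.sense()
J=np.array([.572,.029,0]);h=lambda a:np.array([np.cos(np.radians(a)),np.sin(np.radians(a)),0])
f=lambda th,z,fw,roll,psi=-85:(J+[0,0,z]+h(psi)*fw+tool(psi,th,roll)[:,2]*.019,tool(psi,th,roll))
s=plan(*f(60,.22,.016,30),s,16,g)
for r in(105,179):s=plan(*f(60,.22,.016,r),s,16,g)
for th,z in((48,.195),(40,.18),(15,.17)):s=plan(*f(th,z,.016,179),s,10,g)
E
```

```text
t: 12.6
tcp_pos: [0.4763, 0.2103, 0.1968]
tool_rot: [-0.557, 0.75, -0.214, -0.286]
force: [0.3, -0.0, -3.2]
finger_gap: 0.74
gripper_force: 67.0
t 12.6 q [ 0.477  0.71   1.413 -0.502  1.574 -2.228] p [0.4763 0.2103 0.1968] F [ 0.27 -0.03 -3.21] gap 0.74 gf 66.97660088539124
[[-0.216, -0.958, -0.19], [-0.713, 0.288, -0.64], [0.667, -0.003, -0.745]]
n 16 slide [0.8, -0.99, 0.65] ang [0.01, -0.0159, 0.0132] | 1.43 1.32
  end [0.575 0.004 0.204] q [ 0.07  0.55  1.61 -0.61  1.06 -2.31] e 0.0 zmin 0.197 speedfrac 0.18
n 16 slide [0.0, 0.0, 0.0] ang [-0.0, 0.0, 0.0818] | 0.0 4.69
  end [0.575 0.004 0.204] q [ 0.07  0.55  1.61 -0.61  1.06 -1.  ] e 0.0 zmin 0.204 speedfrac 0.45
n 16 slide [0.0, -0.0, 0.0] ang [0.0, 0.0, 0.0807] | 0.0 4.62
  end [0.575 0.004 0.204] q [ 0.07  0.55  1.61 -0.61  1.06  0.29] e 0.0 zmin 0.204 speedfrac 0.44
n 10 slide [0.1, -0.0, 0.21] ang [0.0004, -0.0209, 0.0] | 0.23 1.2
  end [0.575 0.    0.181] q [ 0.15  0.65  1.62 -0.84  1.11  0.54] e 0.0 zmin 0.181 speedfrac 0.14
n 10 slide [0.09, -0.0, 0.1] ang [0.0002, -0.014, 0.0] | 0.13 0.8
  end [ 0.575 -0.001  0.168] q [ 0.2   0.72  1.62 -0.97  1.17  0.68] e 0.0 zmin 0.168 speedfrac 0.08
n 10 slide [0.0, -0.0, 0.05] ang [0.0008, -0.0436, 0.0] | 0.05 2.5
  end [ 0.575 -0.005  0.165] q [ 0.29  0.93  1.59 -1.25  1.47  0.94] e 0.0 zmin 0.165 speedfrac 0.19
```

```bash

python3 -m creep '[{"slide":[1.6,-2,1.3],"angular":[0.02,-0.032,0.026],"claw":-1},{"slide":[1.6,-2,1.3],"angular":[0.02,-0.032,0.026],"claw":-1},{"slide":[1.6,-2,1.3],"angular":[0.02,-0.032,0.026],"claw":-1},{"slide":[1.6,-2,1.3],"angular":[0.02,-0.032,0.026],"claw":-1},{"slide":[1.6,-2,1.3],"angular":[0.02,-0.032,0.026],"claw":-1},{"slide":[1.6,-2,1.3],"angular":[0.02,-0.032,0.026],"claw":-1},{"slide":[1.6,-2,1.3],"angular":[0.02,-0.032,0.026],"claw":-1},{"slide":[1.6,-2,1.3],"angular":[0.02,-0.032,0.026],"claw":-1},{"slide":[0,0,0],"angular":[0,0,0],"claw":-1}]'
python3 -m creep '[{"slide":[0,0,0],"angular":[0,0,0.093],"claw":-1},{"slide":[0,0,0],"angular":[0,0,0.093],"claw":-1},{"slide":[0,0,0],"angular":[0,0,0.093],"claw":-1},{"slide":[0,0,0],"angular":[0,0,0.093],"claw":-1},{"slide":[0,0,0],"angular":[0,0,0.093],"claw":-1},{"slide":[0,0,0],"angular":[0,0,0.093],"claw":-1},{"slide":[0,0,0],"angular":[0,0,0.093],"claw":-1},{"slide":[0,0,0],"angular":[0,0,0.093],"claw":-1},{"slide":[0,0,0],"angular":[0,0,0.093],"claw":-1},{"slide":[0,0,0],"angular":[0,0,0.093],"claw":-1}]'
python3 - <<'E'
from h import *
from kin import *
import cv2
jot();g=np.load("g.npy");s=manip.sense()
J=np.array([.572,.029,0]);h=lambda a:np.array([np.cos(np.radians(a)),np.sin(np.radians(a)),0])
f=lambda th,z,fw,roll,psi=-85:(J+[0,0,z]+h(psi)*fw+tool(psi,th,roll)[:,2]*.019,tool(psi,th,roll))
s=plan(*f(60,.22,.016,179),s,18,g)
a=viewer.snapshot("side");b=viewer.snapshot("scene")
cv2.imwrite("pics/p4.png",np.hstack([cv2.resize(a[90:290,150:350],(400,400)),cv2.resize(b[130:290,180:340],(400,400))]))
E
```

```text
t: 13.35
tcp_pos: [0.5755, -0.0018, 0.2006]
tool_rot: [-0.518, 0.815, -0.228, -0.123]
force: [-0.2, -0.2, -3.2]
finger_gap: 0.746
gripper_force: 70.9
t: 14.18
tcp_pos: [0.574, 0.0038, 0.1992]
tool_rot: [-0.099, 0.961, -0.258, -0.008]
force: [1.1, -0.4, -4.4]
finger_gap: 0.745
gripper_force: 71.0
t 14.1833 q [ 0.071  0.563  1.607 -0.609  1.06  -1.376] p [0.574  0.0038 0.1992] F [ 1.06 -0.4  -4.39] gap 0.745 gf 71.02076768875122
[[-0.98, -0.194, 0.036], [-0.185, 0.847, -0.498], [0.066, -0.494, -0.867]]
n 18 slide [-0.01, -0.01, -0.02] ang [-0.0003, -0.0004, 0.0929] | 0.02 5.32
  end [0.574 0.004 0.203] q [ 0.07  0.55  1.61 -0.61  1.06  0.29] e 0.0 zmin 0.199 speedfrac 0.51
```

View pics/p4.png

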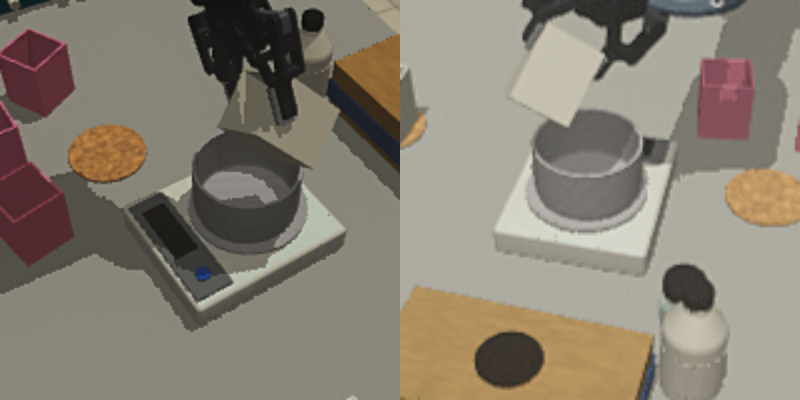

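Beaker is tilted above the jar with balls still in; the freed coaster is visible. Continue the roll, then pitch up slowly.

```bash

python3 -m creep '[{"slide":[0,0,0],"angular":[0,0,0.093],"claw":-1},{"slide":[0,0,0],"angular":[0,0,0.093],"claw":-1},{"slide":[0,0,0],"angular":[0,0,0.093],"claw":-1},{"slide":[0,0,0],"angular":[0,0,0.093],"claw":-1},{"slide":[0,0,0],"angular":[0,0,0.093],"claw":-1},{"slide":[0,0,0],"angular":[0,0,0.093],"claw":-1},{"slide":[0,0,0],"angular":[0,0,0.093],"claw":-1},{"slide":[0,0,0],"angular":[0,0,0.093],"claw":-1},{"slide":[0,0,0],"angular":[0,0,0.093],"claw":-1}]' >/dev/null
python3 -m creep '[{"slide":[0,0,0],"angular":[0,0,0.093],"claw":-1},{"slide":[0,0,0],"angular":[0,0,0.093],"claw":-1},{"slide":[0,0,0],"angular":[0,0,0.093],"claw":-1},{"slide":[0,0,0],"angular":[0,0,0.093],"claw":-1},{"slide":[0,0,0],"angular":[0,0,0.093],"claw":-1},{"slide":[0,0,0],"angular":[0,0,0.093],"claw":-1},{"slide":[0,0,0],"angular":[0,0,0.093],"claw":-1},{"slide":[0,0,0],"angular":[0,0,0.093],"claw":-1},{"slide":[0,0,0],"angular":[0,0,0.093],"claw":-1},{"slide":[0,0,0],"angular":[0,0,0],"claw":-1}]'
python3 - <<'E'
from h import *
from kin import *
jot();g=np.load("g.npy");s=manip.sense()
print("jar",ray("scene",[(255.2,188.8),(233.2,189),(277,187)],.11).round(3),ray("side",[(150+246*.5,90+172*.5)],.11).round(3))
J=np.array([.572,.029,0]);h=lambda a:np.array([np.cos(np.radians(a)),np.sin(np.radians(a)),0])
f=lambda th,z,fw,roll,psi=-85:(J+[0,0,z]+h(psi)*fw+tool(psi,th,roll)[:,2]*.019,tool(psi,th,roll))
for th,z,n in((46,.183,10),(34,.176,10),(14,.17,10)):s=plan(*f(th,z,.016,180),s,n,g)
E
```

```text
t: 15.87
tcp_pos: [0.5747, 0.0037, 0.2]
tool_rot: [0.646, 0.718, -0.178, 0.187]
force: [-0.4, 1.0, -4.4]
finger_gap: 0.74
gripper_force: 71.0
t 15.8667 q [ 0.071  0.562  1.607 -0.609  1.059  0.293] p [0.5747 0.0037 0.2   ] F [-0.39  0.97 -4.39] gap 0.74 gf 71.00014328956604
[[-0.096, 0.995, 0.038], [0.862, 0.102, -0.497], [-0.499, -0.015, -0.867]]
jar [[ 0.586  0.043  0.11 ]
 [ 0.606 -0.011  0.11 ]
 [ 0.56   0.095  0.11 ]] [[0.567 0.027 0.11 ]]
n 10 slide [0.15, -0.0, 0.27] ang [-0.0003, -0.0246, 0.0021] | 0.31 1.41
  end [ 0.575 -0.     0.169] q [ 0.16  0.68  1.63 -0.88  1.11  0.6 ] e 0.0 zmin 0.169 speedfrac 0.18
n 10 slide [0.01, -0.0, 0.05] ang [-0.0, -0.0209, 0.0] | 0.05 1.2
  end [ 0.575 -0.003  0.165] q [ 0.23  0.77  1.62 -1.05  1.23  0.77] e 0.0 zmin 0.165 speedfrac 0.1
n 10 slide [-0.01, -0.0, 0.02] ang [-0.0, -0.0349, 0.0] | 0.02 2.0
  end [ 0.575 -0.005  0.165] q [ 0.29  0.94  1.59 -1.26  1.49  0.96] e 0.0 zmin 0.165 speedfrac 0.15
```

```bash

python3 -m creep '[{"slide":[0.15,0,0.27],"angular":[0,-0.0246,0.002],"claw":-1},{"slide":[0.15,0,0.27],"angular":[0,-0.0246,0.002],"claw":-1},{"slide":[0.15,0,0.27],"angular":[0,-0.0246,0.002],"claw":-1},{"slide":[0.15,0,0.27],"angular":[0,-0.0246,0.002],"claw":-1},{"slide":[0.15,0,0.27],"angular":[0,-0.0246,0.002],"claw":-1},{"slide":[0.15,0,0.27],"angular":[0,-0.0246,0.002],"claw":-1},{"slide":[0.15,0,0.27],"angular":[0,-0.0246,0.002],"claw":-1},{"slide":[0.15,0,0.27],"angular":[0,-0.0246,0.002],"claw":-1},{"slide":[0.15,0,0.27],"angular":[0,-0.0246,0.002],"claw":-1},{"slide":[0.15,0,0.27],"angular":[0,-0.0246,0.002],"claw":-1}]'
python3 -m creep '[{"slide":[0,0,0.05],"angular":[0,-0.02,0],"claw":-1},{"slide":[0,0,0.05],"angular":[0,-0.02,0],"claw":-1},{"slide":[0,0,0.05],"angular":[0,-0.02,0],"claw":-1},{"slide":[0,0,0.05],"angular":[0,-0.02,0],"claw":-1},{"slide":[0,0,0.05],"angular":[0,-0.02,0],"claw":-1},{"slide":[0,0,0.05],"angular":[0,-0.02,0],"claw":-1},{"slide":[0,0,0.05],"angular":[0,-0.02,0],"claw":-1},{"slide":[0,0,0.05],"angular":[0,-0.02,0],"claw":-1},{"slide":[0,0,0.05],"angular":[0,-0.02,0],"claw":-1},{"slide":[0,0,0.05],"angular":[0,-0.02,0],"claw":-1}]'
python3 -c "from h import *
import cv2
jot()
a=viewer.snapshot('side');b=viewer.snapshot('scene')
cv2.imwrite('pics/p5.png',np.hstack([cv2.resize(a[90:290,150:350],(400,400)),cv2.resize(b[130:290,180:340],(400,400))]))"
python3 -m creep '[{"slide":[0,0,0],"angular":[0,-0.035,0],"claw":-1},{"slide":[0,0,0],"angular":[0,-0.035,0],"claw":-1},{"slide":[0,0,0],"angular":[0,-0.035,0],"claw":-1},{"slide":[0,0,0],"angular":[0,-0.035,0],"claw":-1},{"slide":[0,0,0],"angular":[0,-0.035,0],"claw":-1},{"slide":[0,0,0],"angular":[0,-0.035,0],"claw":-1},{"slide":[0,0,0],"angular":[0,-0.035,0],"claw":-1},{"slide":[0,0,0],"angular":[0,-0.035,0],"claw":-1},{"slide":[0,0,0],"angular":[0,-0.035,0],"claw":-1},{"slide":[0,0,0],"angular":[0,-0.035,0],"claw":-1}]'
python3 -m creep '[{"slide":[0,0,0],"angular":[0,0,0],"claw":-1},{"slide":[0,0,0],"angular":[0,0,0],"claw":-1},{"slide":[0,0,0],"angular":[0,0,0],"claw":-1},{"slide":[0,0,0],"angular":[0,0,0],"claw":-1},{"slide":[0,0,0],"angular":[0,0,0],"claw":-1},{"slide":[0,0,0],"angular":[0,0,0],"claw":-1}]'
python3 -c "from h import *
import cv2
jot()
a=viewer.snapshot('side');b=viewer.snapshot('scene');print(manip.sense()['force'])
cv2.imwrite('pics/p6.png',np.hstack([cv2.resize(a[90:290,150:350],(400,400)),cv2.resize(b[130:290,180:340],(400,400))]))"
```

```text
t: 16.7
tcp_pos: [0.5755, -0.0, 0.1696]
tool_rot: [0.625, 0.685, -0.254, 0.275]
force: [0.1, 0.3, -3.1]
finger_gap: 0.744
gripper_force: 71.0
t: 17.53
tcp_pos: [0.5761, -0.0042, 0.1672]
tool_rot: [0.598, 0.652, -0.315, 0.344]
force: [0.4, -0.2, -4.0]
finger_gap: 0.739
gripper_force: 72.9
t 17.5333 q [ 0.223  0.767  1.617 -1.049  1.232  0.763] p [ 0.5761 -0.0042  0.1672] F [ 0.36 -0.19 -4.02] gap 0.739 gf 72.9101049900055
[[-0.049, 0.996, 0.071], [0.563, 0.086, -0.822], [-0.825, -0.0, -0.565]]
t: 18.47
tcp_pos: [0.5764, -0.0038, 0.1677]
tool_rot: [0.533, 0.582, -0.415, 0.453]
force: [0.9, -1.6, -1.6]
finger_gap: 0.741
gripper_force: 73.1
t: 18.97
tcp_pos: [0.5762, -0.0043, 0.1678]
tool_rot: [0.534, 0.582, -0.414, 0.451]
force: [-0.7, -0.0, -1.2]
finger_gap: 0.74
gripper_force: 73.2
t 18.9667 q [ 0.292  0.93   1.583 -1.257  1.486  0.955] p [ 0.5762 -0.0043  0.1678] F [-0.67 -0.02 -1.18] gap 0.74 gf 73.15197587013245
[[-0.021, 0.996, 0.083], [0.249, 0.086, -0.965], [-0.968, 0.0, -0.249]]
[-0.3071317  -0.48429512 -0.19933329]
```

View pics/p6.png

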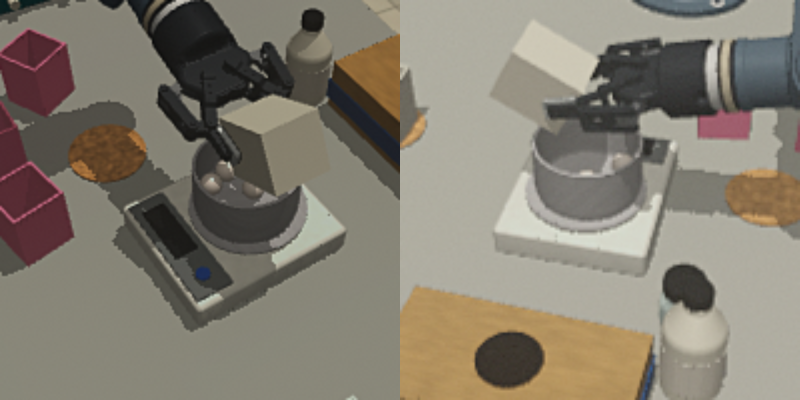

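The balls lie in the jar (three visible at about (224,172), (211,184), (252,189) of the crop), with the beaker's weight near empty. Tilt a bit further and average the force to confirm.

```bash

python3 -m creep '[{"slide":[0,0,0],"angular":[0,-0.035,0],"claw":-1},{"slide":[0,0,0],"angular":[0,-0.035,0],"claw":-1},{"slide":[0,0,0],"angular":[0,-0.035,0],"claw":-1},{"slide":[0,0,0],"angular":[0,-0.035,0],"claw":-1},{"slide":[0,0,0],"angular":[0,0,0],"claw":-1},{"slide":[0,0,0],"angular":[0,0,0],"claw":-1},{"slide":[0,0,0],"angular":[0,0,0],"claw":-1}]' >/dev/null
python3 - <<'E'
from h import *
from kin import *
import cv2
F=[]
for _ in range(12):viewer.snapshot("side");F.append(manip.sense()["force"])
print("F",np.mean(F,0).round(2),np.std(F,0).round(2))
jot();g=np.load("g.npy");s=manip.sense()
J=np.array([.572,.03,0]);h=lambda a:np.array([np.cos(np.radians(a)),np.sin(np.radians(a)),0])
f=lambda th,z,fw,roll,psi=-85:(J+[0,0,z]+h(psi)*fw+tool(psi,th,roll)[:,2]*.019,tool(psi,th,roll))
s=plan(*f(50,.25,.03,180),s,10,g)
s=plan(*f(60,.25,.03,150),s,6,g);
s=plan(*f(55,.25,-.03,60,-90),s,16,g)
Rt=R.from_matrix([[-0.214,-0.958,-0.191],[-0.712,0.287,-0.64],[0.668,-0.001,-0.744]]).as_matrix();p=np.array([.4755,.2105,.0565])
s=plan(p+[0,0,.1],Rt,s,16,g);s=plan(p,Rt,s,8,g)
E
```

```text
F [ 0.06 -0.03 -0.95] [0.65 0.46 0.44]
t 20.25 q [ 0.305  1.001  1.566 -1.326  1.594  1.011] p [ 0.576  -0.0042  0.1673] F [ 0.84 -0.31 -0.3 ] gap 0.739 gf 73.16118121147156
[[-0.01, 0.996, 0.085], [0.111, 0.086, -0.99], [-0.994, -0.001, -0.112]]
n 10 slide [-0.66, -0.01, -0.23] ang [-0.0001, 0.0761, -0.0] | 0.7 4.36
  end [ 0.576 -0.012  0.235] q [ 0.12  0.56  1.59 -0.78  1.15  0.42] e 0.0 zmin 0.174 speedfrac 0.44
n 6 slide [0.06, 0.01, -0.01] ang [-0.0077, 0.0283, -0.0871] | 0.06 5.27
  end [ 0.575 -0.009  0.233] q [ 0.05  0.51  1.59 -0.6   1.1  -0.27] e 0.0 zmin 0.233 speedfrac 0.64
n 16 slide [0.11, 0.32, -0.2] ang [0.0066, 0.0016, -0.0935] | 0.39 5.37
  end [0.572 0.05  0.235] q [ 0.18  0.57  1.51 -0.63  1.26 -1.65] e 0.0 zmin 0.234 speedfrac 0.5
n 16 slide [-0.5, 1.2, -0.13] ang [-0.0062, 0.0125, -0.0509] | 1.31 3.02
  end [0.475 0.211 0.156] q [ 0.48  0.76  1.43 -0.5   1.51 -2.19] e 0.0 zmin 0.156 speedfrac 0.2
n 8 slide [-0.83, -0.0, 0.92] ang [0.0001, -0.0, 0.0] | 1.24 0.01
  end [0.476 0.211 0.057] q [ 0.48  0.91  1.46 -0.51  1.37 -2.11] e 0.0 zmin 0.057 speedfrac 0.12
```

```bash

python3 -m creep '[{"slide":[-0.66,0,-0.23],"angular":[0,0.076,0],"claw":-1},{"slide":[-0.66,0,-0.23],"angular":[0,0.076,0],"claw":-1},{"slide":[-0.66,0,-0.23],"angular":[0,0.076,0],"claw":-1},{"slide":[-0.66,0,-0.23],"angular":[0,0.076,0],"claw":-1},{"slide":[-0.66,0,-0.23],"angular":[0,0.076,0],"claw":-1},{"slide":[-0.66,0,-0.23],"angular":[0,0.076,0],"claw":-1},{"slide":[-0.66,0,-0.23],"angular":[0,0.076,0],"claw":-1},{"slide":[-0.66,0,-0.23],"angular":[0,0.076,0],"claw":-1},{"slide":[-0.66,0,-0.23],"angular":[0,0.076,0],"claw":-1},{"slide":[-0.66,0,-0.23],"angular":[0,0.076,0],"claw":-1}]' >/dev/null
python3 -m creep '[{"slide":[0.06,0,0],"angular":[-0.008,0.028,-0.087],"claw":-1},{"slide":[0.06,0,0],"angular":[-0.008,0.028,-0.087],"claw":-1},{"slide":[0.06,0,0],"angular":[-0.008,0.028,-0.087],"claw":-1},{"slide":[0.06,0,0],"angular":[-0.008,0.028,-0.087],"claw":-1},{"slide":[0.06,0,0],"angular":[-0.008,0.028,-0.087],"claw":-1},{"slide":[0.06,0,0],"angular":[-0.008,0.028,-0.087],"claw":-1}]' >/dev/null
python3 -m creep '[{"slide":[0.1,0.3,-0.2],"angular":[0.0066,0.0016,-0.093],"claw":-1},{"slide":[0.1,0.3,-0.2],"angular":[0.0066,0.0016,-0.093],"claw":-1},{"slide":[0.1,0.3,-0.2],"angular":[0.0066,0.0016,-0.093],"claw":-1},{"slide":[0.1,0.3,-0.2],"angular":[0.0066,0.0016,-0.093],"claw":-1},{"slide":[0.1,0.3,-0.2],"angular":[0.0066,0.0016,-0.093],"claw":-1},{"slide":[0.1,0.3,-0.2],"angular":[0.0066,0.0016,-0.093],"claw":-1},{"slide":[0.1,0.3,-0.2],"angular":[0.0066,0.0016,-0.093],"claw":-1},{"slide":[0.1,0.3,-0.2],"angular":[0.0066,0.0016,-0.093],"claw":-1}]' >/dev/null
python3 -m creep '[{"slide":[0.1,0.3,-0.2],"angular":[0.0066,0.0016,-0.093],"claw":-1},{"slide":[0.1,0.3,-0.2],"angular":[0.0066,0.0016,-0.093],"claw":-1},{"slide":[0.1,0.3,-0.2],"angular":[0.0066,0.0016,-0.093],"claw":-1},{"slide":[0.1,0.3,-0.2],"angular":[0.0066,0.0016,-0.093],"claw":-1},{"slide":[0.1,0.3,-0.2],"angular":[0.0066,0.0016,-0.093],"claw":-1},{"slide":[0.1,0.3,-0.2],"angular":[0.0066,0.0016,-0.093],"claw":-1},{"slide":[0.1,0.3,-0.2],"angular":[0.0066,0.0016,-0.093],"claw":-1},{"slide":[0.1,0.3,-0.2],"angular":[0.0066,0.0016,-0.093],"claw":-1},{"slide":[0,0,0],"angular":[0,0,0],"claw":-1}]'
cat > q.py <<'E'
from h import *
from kin import *
jot();g=np.load("g.npy");s=manip.sense()
Rt=R.from_matrix([[-0.214,-0.958,-0.191],[-0.712,0.287,-0.64],[0.668,-0.001,-0.744]]).as_matrix();p=np.array([.4755,.2105,.0565])
E
(cat q.py; echo 's=plan(p+[0,0,.1],Rt,s,14,g)')|python3 -
```

```text
t: 23.0
tcp_pos: [0.5721, 0.0471, 0.2356]
tool_rot: [-0.244, 0.922, -0.292, -0.078]
force: [-0.3, -0.7, -0.7]
finger_gap: 0.74
gripper_force: 73.1
t 23.0 q [ 0.181  0.569  1.514 -0.637  1.256 -1.642] p [0.5721 0.0471 0.2356] F [-0.32 -0.72 -0.7 ] gap 0.74 gf 73.11917424201965
[[-0.869, -0.495, -0.001], [-0.405, 0.711, -0.575], [0.285, -0.5, -0.818]]
n 14 slide [-0.57, 1.39, -0.16] ang [-0.0071, 0.0141, -0.0586] | 1.51 3.48
  end [0.475 0.211 0.156] q [ 0.48  0.76  1.44 -0.5   1.51 -2.19] e 0.0 zmin 0.156 speedfrac 0.23
```

```bash

python3 -m creep '[{"slide":[-0.57,1.39,-0.16],"angular":[-0.007,0.014,-0.0586],"claw":-1},{"slide":[-0.57,1.39,-0.16],"angular":[-0.007,0.014,-0.0586],"claw":-1},{"slide":[-0.57,1.39,-0.16],"angular":[-0.007,0.014,-0.0586],"claw":-1},{"slide":[-0.57,1.39,-0.16],"angular":[-0.007,0.014,-0.0586],"claw":-1},{"slide":[-0.57,1.39,-0.16],"angular":[-0.007,0.014,-0.0586],"claw":-1},{"slide":[-0.57,1.39,-0.16],"angular":[-0.007,0.014,-0.0586],"claw":-1},{"slide":[-0.57,1.39,-0.16],"angular":[-0.007,0.014,-0.0586],"claw":-1}]' >/dev/null
python3 -m creep '[{"slide":[-0.57,1.39,-0.16],"angular":[-0.007,0.014,-0.0586],"claw":-1},{"slide":[-0.57,1.39,-0.16],"angular":[-0.007,0.014,-0.0586],"claw":-1},{"slide":[-0.57,1.39,-0.16],"angular":[-0.007,0.014,-0.0586],"claw":-1},{"slide":[-0.57,1.39,-0.16],"angular":[-0.007,0.014,-0.0586],"claw":-1},{"slide":[-0.57,1.39,-0.16],"angular":[-0.007,0.014,-0.0586],"claw":-1},{"slide":[-0.57,1.39,-0.16],"angular":[-0.007,0.014,-0.0586],"claw":-1},{"slide":[-0.57,1.39,-0.16],"angular":[-0.007,0.014,-0.0586],"claw":-1},{"slide":[0,0,0],"angular":[0,0,0],"claw":-1}]' >/dev/null
(cat q.py; echo 's=plan(p+[0,0,.008],Rt,s,7,g);s=plan(p,Rt,s,2,g)')|python3 -
```

```text
t 24.25 q [ 0.48   0.764  1.436 -0.502  1.508 -2.189] p [0.4744 0.2115 0.1554] F [ 0.87 -0.16 -0.32] gap 0.742 gf 73.09276342391968
[[-0.215, -0.958, -0.19], [-0.713, 0.287, -0.64], [0.668, -0.002, -0.744]]
n 7 slide [-0.86, -0.02, 0.97] ang [-0.0001, 0.0001, -0.0001] | 1.3 0.01
  end [0.476 0.211 0.065] q [ 0.48  0.9   1.46 -0.51  1.38 -2.12] e 0.0 zmin 0.065 speedfrac 0.12
n 2 slide [-0.27, 0.01, 0.31] ang [-0.0002, -0.0, -0.0] | 0.41 0.01
  end [0.476 0.21  0.056] q [ 0.48  0.91  1.46 -0.51  1.36 -2.11] e 0.0 zmin 0.056 speedfrac 0.04
```

```bash

python3 -m creep '[{"slide":[-0.86,0,0.97],"angular":[0,0,0],"claw":-1},{"slide":[-0.86,0,0.97],"angular":[0,0,0],"claw":-1},{"slide":[-0.86,0,0.97],"angular":[0,0,0],"claw":-1},{"slide":[-0.86,0,0.97],"angular":[0,0,0],"claw":-1},{"slide":[-0.86,0,0.97],"angular":[0,0,0],"claw":-1},{"slide":[-0.86,0,0.97],"angular":[0,0,0],"claw":-1},{"slide":[-0.86,0,0.97],"angular":[0,0,0],"claw":-1},{"slide":[-0.27,0,0.3],"angular":[0,0,0],"claw":-1},{"slide":[-0.27,0,0.3],"angular":[0,0,0],"claw":-1},{"slide":[0,0,0],"angular":[0,0,0],"claw":-1}]'
python3 -m creep '[{"slide":[0,0,0],"angular":[0,0,0],"claw":1},{"slide":[0,0,0],"angular":[0,0,0],"claw":1},{"slide":[0,0,0],"angular":[0,0,0],"claw":1},{"slide":[0,0,0],"angular":[0,0,0],"claw":1},{"slide":[0,0,0],"angular":[0,0,0],"claw":1},{"slide":[0,0,0],"angular":[0,0,0],"claw":1}]'
python3 -m creep '[{"slide":[0,0,-2],"angular":[0,0,0],"claw":1},{"slide":[0,0,-2.5],"angular":[0,0,0],"claw":1},{"slide":[0,0,-2.5],"angular":[0,0,0],"claw":1},{"slide":[0,0,-2.5],"angular":[0,0,0],"claw":1},{"slide":[0,0,-2.5],"angular":[0,0,0],"claw":1},{"slide":[1.5,0,-2],"angular":[0,0,0],"claw":1},{"slide":[1.5,0,-2],"angular":[0,0,0],"claw":1},{"slide":[0,0,0],"angular":[0,0,0],"claw":1},{"slide":[0,0,0],"angular":[0,0,0],"claw":1},{"slide":[0,0,0],"angular":[0,0,0],"claw":1}]'
python3 - <<'E'
from h import *
import cv2
w=viewer.snapshot("wrist");a=viewer.snapshot("side");b=viewer.snapshot("scene")
for n,i in(("w",w),("s",a),("c",b)):cv2.imwrite(f"pics/end_{n}.png",i)
old=cv2.imread("pics/side0.png")
for n,(x,y) in dict(R=(200,157),L=(319,318),jar=(273,185),reagent=(305,122),vial=(286,140),dropper=(377,242),pink1=(168,125),pink2=(143,160),pink3=(163,197)).items():
    k=20;d=np.abs(a[y-k:y+k,x-k:x+k].astype(int)-old[y-k:y+k,x-k:x+k]).max(2)
    print(n,"changed px frac",(d>35).mean().round(3))
# ball pixels: bright pinkish
def balls(i,x,y,k):
    c=i[y-k:y+k,x-k:x+k].astype(int);m=((c[...,2]>150)&(c[...,2]-c[...,0]>8)).astype(np.uint8)
    n,l,st,ce=cv2.connectedComponentsWithStats(m);return [(s[4],(cc+[x-k,y-k]).round(0).tolist()) for s,cc in zip(st[1:],ce[1:]) if s[4]>4]
print("jar",balls(a,273,180,22),"before",balls(old,273,180,22));print("L",balls(a,319,318,20));print("Rin",balls(a,200,144,10))
E
```

```text
t: 25.08
tcp_pos: [0.4766, 0.2097, 0.0568]
tool_rot: [-0.557, 0.75, -0.215, -0.285]
force: [-0.1, -0.3, -1.3]
finger_gap: 0.74
gripper_force: 73.1
t: 25.58
tcp_pos: [0.4769, 0.2099, 0.058]
tool_rot: [-0.557, 0.75, -0.215, -0.285]
force: [-0.0, -0.5, 0.7]
finger_gap: 0.997
gripper_force: 0.0
t: 26.42
tcp_pos: [0.4999, 0.2905, 0.1965]
tool_rot: [-0.557, 0.75, -0.214, -0.285]
force: [-0.6, 0.5, -1.1]
finger_gap: 1.0
gripper_force: 0.0
R changed px frac 0.167
L changed px frac 0.234
jar changed px frac 0.191
reagent changed px frac 0.0
vial changed px frac 0.0
dropper changed px frac 0.0
pink1 changed px frac 0.122
pink2 changed px frac 0.061
pink3 changed px frac 0.007
jar [(np.int32(28), [278.0, 171.0]), (np.int32(33), [263.0, 172.0]), (np.int32(34), [256.0, 179.0]), (np.int32(33), [277.0, 181.0])] before []
L [(np.int32(72), [322.0, 319.0]), (np.int32(13), [311.0, 318.0]), (np.int32(28), [323.0, 331.0])]
Rin [(np.int32(7), [198.0, 134.0]), (np.int32(6), [190.0, 150.0])]
```

```bash
python3 - <<'E'
import cv2,numpy as np
for n,bx in(("side",dict(R=(182,128,38,52),L=(290,284,64,74),jar=(244,152,60,62),pink1=(146,102,44,48))),("scene",dict(L=(153,148,36,44),R=(312,173,38,48)))):
    o=cv2.imread(f"pics/{n}0.png",0);a=cv2.imread(f"pics/end_{'s' if n=='side' else 'c'}.png",0)
    for k,(x,y,w,h) in bx.items():
        m=cv2.matchTemplate(a[y-12:y+h+12,x-12:x+w+12],o[y:y+h,x:x+w],cv2.TM_CCOEFF_NORMED);_,v,_,p=cv2.minMaxLoc(m);print(n,k,round(v,3),p[0]-12,p[1]-12)
E
python3 -c "from h import *
print(sq(ray('side',[(186.2,135.8),(211.3,132.5),(214.7,150),(187.5,153.7)],.084)))"
```

```text
side R 0.827 3 0
side L 0.949 2 -2
side jar 0.86 0 0
side pink1 0.797 0 0
scene L 0.921 -1 1
scene R 0.887 -1 1
(array([0.4752, 0.2214]), array([ -16.5, -105.6,  163.5,   72.2]), array([0.0612, 0.0624, 0.0637, 0.0623]))
```

```bash
python3 -c "from station import ticket
print(ticket.sign_off())"
```

```text
the job is handed in; nothing more can be done
None
```

The job is handed in: all four solid balls are in the jar, their emptied beaker is upright on its coaster (about 7 mm off-centre), the hollow balls are upright in their beaker on the other coaster, the jar is still on the pan, and the bottles and lidded jar did not move in the before-and-after images.

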